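Load the scanner batteries and close up the charging station

ROBOT

A 7-joint arm with a two-finger parallel gripper is mounted at the origin on the work surface. World frame = base frame: x ahead of the robot, y to its left, z up, the work surface at z = 0. Lengths are in mm, angles in rad, forces in N, time in s.
With the tool pointing down it reaches from about 400 to 875 mm from the base axis. Payload 4.4 kg.
Tool frame: the origin (TCP) lies midway between the tips of the shut fingers; the grasp point (between the pads) lies ctrl.grip_depth behind it (ctrl.grip_depth is the distance from the TCP to the grasp point, in mm); z points along the fingers, y is the line along which they close (so a half turn about z gives the same grasp; the last joint's range is limited). The gripper opens to 85 mm and grips with 20 to 120 N. Pads are 22 mm wide; open, the fingers measure 114 mm over their backs; the gripper's body (76 mm by 85 mm) begins 54 mm behind the grasp point. The pads swing forward as they close: fully open they stand 13 mm farther back than shut.
Start: joints at [1.11, 0.628, 0.038, 1.517, -0.027, 0.996, -0.02], TCP at [250.033, -600.001, 231.313] pointing down, gripper open.
Joint ranges: [-3.06, 3.06], [-0.37, 2.12], [-1.25, 1.32], [0.18, 2.47], [-1.1, 4.24], [0.23, 1.98], [-2.94, 2.94]. Speed limits (rad/s): [2.57, 2.57, 3.14, 3.14, 3.14, 3.14, 3.14].

INTERFACE

Orientations are given as [roll, pitch, yaw] about the fixed x, y, z axes, in that order (R = Rz(yaw) Ry(pitch) Rx(roll)).
In Python, from cell import ctrl gives the robot as it stands.
- The arm moves only by the tool carry_out, never from a script. Its argument "deltas" is one flat list of numbers, 7 for each row, row after row: the turn, a rotation vector about the tool's x, y, z in degrees, then the shift along the tool's x, y, z in m, then the closure, from -1 (fully open) to 1 (shut). In form: [wx, wy, wz, dx, dy, dz, claw, wx, wy, wz, dx, dy, dz, claw, ...]. A call has 1 to 12 rows; each row shifts and turns the commanded pose from where the row before left it, along the tool's axes as they then stand; what a row does not reach is not made up. A row lasts 1/8 s, in which the tool goes at most 62.5 mm and 10.7 degrees, less where a joint would pass 70% of its speed; a pose out of reach is approached as far as the arm can. A call with a gripper value outside its range is refused whole. The fingers move at their own pace and stop on an object; the grip force is fixed at half the most. Time passes only in rows, so rows that do not move let the fingers close. It gives the time, the measured TCP pose, the force, the opening and the grip force at its end, in the units of the state.
- ctrl.read_state(): the state, without advancing time (a new reading comes with each control period).
- ctrl.get_image(name): name is "scene" or "top" or "wrist"; returns the picture (480x640x3 uint8, red, green, blue); there is no depth.
- ctrl.calibration(name): a dict with "mtx" (3x3 intrinsics, pixels), "R" (3x3) and "t" (3): a world point X has camera coordinates R X + t. Camera axes: x right, y down, z forward; pixel columns grow to the right and rows downward; lengths in mm; the calibration is good to about 2 mm. A picture is of the moment at which its call begins: read the wrist's pose just before it. calibration takes no time and is no camera call; for the wrist camera it gives the pose at the moment of the call.
- ctrl.finish_job(): hands the job in; it is judged then, once.
The state is a dict: "clock": time; "qpos": joint angles; "qd": joint speeds; "tau": joint torques, N m; "eef_pos": TCP position; "tool_rot": TCP orientation; "force": force on the tool from outside, world axes, zero at the start; "torque": the same for the moment, N m; "width": finger opening in mm; "gripper_force": force on a finger pad.
Only numpy, scipy, OpenCV 4.12 (cv2) and the standard library are available. Lean on these libraries where they do the work, as an engineer would, in place of code of your own. Each camera call takes 0.05 s, during which the arm holds its last target. There are 200 camera calls.

TASK

Put every loose scanner battery pack on the counter flat in the bays of the charging station's open drawer, then lay the white cover over the drawer and press it down corner by corner until all four clips have clicked home. Then push the drawer fully shut and swing the hold-down clamp fully down over its front, leaving the other things on the counter where they are.

Things in the scene. Friction and masses are not known exactly. Their poses are not given: they have to be found in the camera images.
- pack0: one battery pack for the shop's handheld scanners: a black slab with a white label band round its middle, 54 long (its x) x 28 wide (its y) x 24 high (z) mm, 90 g; origin at the centre of its underside. Three or four packs are present
- pack1: one battery pack for the shop's handheld scanners: a black slab with a white label band round its middle, 54 long (its x) x 28 wide (its y) x 24 high (z) mm, 90 g; origin at the centre of its underside. Three or four packs are present
- pack2: one battery pack for the shop's handheld scanners: a black slab with a white label band round its middle, 54 long (its x) x 28 wide (its y) x 24 high (z) mm, 90 g; origin at the centre of its underside. Three or four packs are present
- pack3: one battery pack for the shop's handheld scanners: a black slab with a white label band round its middle, 54 long (its x) x 28 wide (its y) x 24 high (z) mm, 90 g; origin at the centre of its underside. Three or four packs are present
- station: charging station, a fixed grey metal box 160 deep (its x) x 206 wide (its y) x 90 high (all sizes here in mm); origin at the centre of its underside on the counter. Its open front is at its x = -80; the drawer comes out along -x
- drawer (a joint): how far the drawer stands out of the station, m: 0 = shut, 0.20 = its stop; it starts at 0.175 to 0.19. It slides stiffly (about 3 N) and stays where it is left; push its front towards the station to shut it
- tray (a point): centre of the drawer's floor (upper face), 14 mm above the counter; axes as the station's (x into the station, z up). Inside 132 (x) x 150 (y), side walls 32 high. Crossed ribs 4 wide, 4 high through the centre leave four bays 64 x 73, centred at (+-34, +-37): one pack lies flat in each, long side along x. Sloping guides 60 high at the middle of each edge lead the cover in from up to 4 mm off
- drawer_front (a point): middle of the outer face of the aluminium pull ledge (90 wide, 24 high, sticking out 28) on the drawer's front panel, 110 in front (-x) of the drawer's centre, 57 mm above the counter; push here, towards the station (+x). The panel's top is 85 above the counter
- cover: white clip-on cover, 120 g, bar up: plate 129 (its x) x 158 (y) x 6 mm with a grip bar 60 long (x), 12 wide, its top 24 above the underside; origin at the centre of the underside. Goes on with its x along the tray's x, either way round. First rests on the four clips, underside 49 above the drawer's floor; clicked home it rests on the side walls, 32 above it. A corner clicks at 5 to 10 N
- clamp (a joint): angle of the hold-down clamp, rad: 0 = down, lying level out over the drawer's front (its stop), 1.57 = straight up; starts at 1.62 to 1.9. A stiff hinge: it stays where it is left, about 0.12 Nm to move
- clamp_hinge (a point): hinge axis of the clamp, 55 in front (-x) of the station's centre, 99 mm above the counter; the axis lies along the station's y. The arm is 85 long, 16 wide, 8 thick, with a tab 18 long on its underside 41 from the hinge that drops in front of the drawer's panel
- clamp_tip (a point): outer end of the clamp's arm, on its middle line, 85 mm from the hinge
- corner0 (a point): press here: point on the cover's upper face at its -x -y corner, at (+-48, +-66) mm from its centre, next to that corner's clip (black sprung tongue with a round head on the drawer's side wall): 55 above the drawer's floor while it rests on the clip, 38 when clicked home
- corner1 (a point): press here: point on the cover's upper face at its -x +y corner, at (+-48, +-66) mm from its centre, next to that corner's clip (black sprung tongue with a round head on the drawer's side wall): 55 above the drawer's floor while it rests on the clip, 38 when clicked home
- corner2 (a point): press here: point on the cover's upper face at its +x -y corner, at (+-48, +-66) mm from its centre, next to that corner's clip (black sprung tongue with a round head on the drawer's side wall): 55 above the drawer's floor while it rests on the clip, 38 when clicked home
- corner3 (a point): press here: point on the cover's upper face at its +x +y corner, at (+-48, +-66) mm from its centre, next to that corner's clip (black sprung tongue with a round head on the drawer's side wall): 55 above the drawer's floor while it rests on the clip, 38 when clicked home
- padlock: bystander: brass padlock lying flat, body 40 x 40 x 20, its shackle reaching 50 from the centre along its x; origin at the centre of its underside
- tape: bystander: roll of paper tape lying flat, 52 across, 22 high; origin at the centre of its underside
- key_jar: bystander: clear jar of old keys, 90 across, 105 high; origin at the centre of its underside
- card_terminal: bystander: black card terminal 165 x 80 x 50; origin at the centre of its underside
- marker: bystander: white marker pen lying, 135 long, 16 thick; origin at the centre of its underside
- mug: bystander: white mug, 80 across, 90 high (mm); origin at the centre of its underside
There are look-alikes about, which are no part of the job. Leave any green, red or turquoise look-alike of the pack2 alone.

How it is judged:
By the outcome, as a careful person would: the job done as asked, in the order asked, and still so for the second after the job is handed in, with the robot touching nothing.
Of pack0, pack1, pack2, pack3 only 3 to 4 are there at a start; the rules pass over those that are not, and their reading is None.
At some moment in a run one of pack0, pack1, pack2, pack3 may be knocked a few centimetres aside while the robot is not near it.
It also fails if it takes over 200 s, if anything falls off the work surface, if the arm or the gripper's body presses on something with over 40 N, if the wrist force passes 120 N, or if a joint passes its speed limit or range.

## Working session

There is one attempt and no reset: what is moved stays moved. The work goes in short steps, Python scripts to look and compute and a tool call to move; the robot and the scene stay as the last step left them, time stands still between calls to the robot, and variables do not carry over. Pictures are saved under pics/ and viewed, at most 14 in all, crops included, and the job is handed in when it is done.

Besides the shell and the picture viewer there is one more tool, called after "Call:" by a JSON object that holds its "name" and its "arguments", one argument or row to a line. carry_out: Moves the arm, as the interface text tells. Its arguments: {"type":"object","properties":{"deltas":{"type":"array"}},"required":["deltas"]}

```bash
mkdir -p pics; ls; python3 - <<'E'
from cell import ctrl
import cv2
print(ctrl.read_state(), ctrl.grip_depth)
for n in ("scene","top"):
    im=ctrl.get_image(n); cv2.imwrite(f"pics/{n}0.png",im[:,:,::-1]); print(n,ctrl.calibration(n))
E
```

```text
pics
{'clock': 0.0, 'qpos': array([ 1.11017615,  0.6293408 ,  0.03840473,  1.51839017, -0.0269855 ,
        0.99631188, -0.02001083]), 'qd': array([ 7.65284614e-05, -7.09959532e-05, -5.51731477e-04,  1.38365983e-03,
        6.59195817e-04, -1.50909275e-04,  5.64974379e-04]), 'tau': array([-6.18084050e-04, -5.63410306e+01,  1.22592453e+00, -1.93448013e+01,
        1.08004760e-02,  1.04398438e-02, -4.11979784e-06]), 'eef_pos': array([ 249.81267996, -599.38219497,  230.38478657]), 'tool_rot': array([-3.13965944e+00,  1.61582813e-05,  3.94846863e-01]), 'force': array([ 0.08335842,  0.36075902, -0.30804209]), 'torque': array([ 0.06235007, -0.01488215, -0.02631537]), 'gripper_force': 0.0, 'width': 85.15866129056283} 18.700000000000003
scene {'mtx': array([[454.55527743,   0.        , 319.28519148],
       [  0.        , 454.55527743, 235.08763383],
       [  0.        ,   0.        ,   1.        ]]), 'R': array([[ 0.88094102,  0.47317326,  0.00706968],
       [ 0.26579943, -0.48238749, -0.8346574 ],
       [-0.39152724,  0.73716306, -0.55072411]]), 't': array([-534.89209314,  -48.71193342, 1429.97359553])}
top {'mtx': array([[516.21821078,   0.        , 324.31896195],
       [  0.        , 516.21821078, 252.31792357],
       [  0.        ,   0.        ,   1.        ]]), 'R': array([[-0.01250191, -0.99980464, -0.01530983],
       [-0.99614269,  0.01378311, -0.08665888],
       [ 0.08685296,  0.01416738, -0.9961204 ]]), 't': array([  67.44680895,  565.51635382, 1556.75233923])}
```

View pics/top0.png

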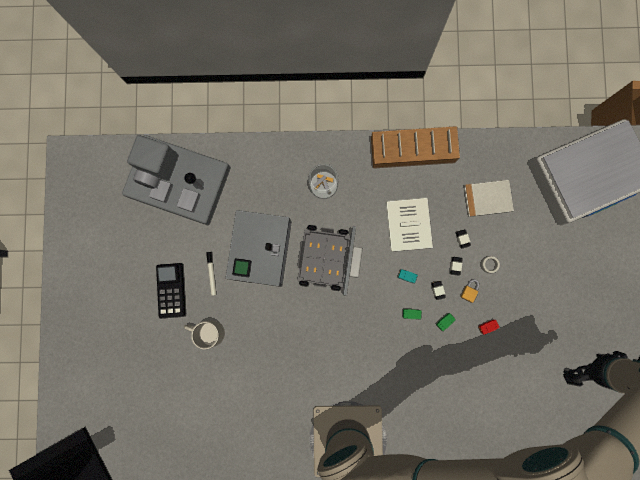

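View pics/scene0.png

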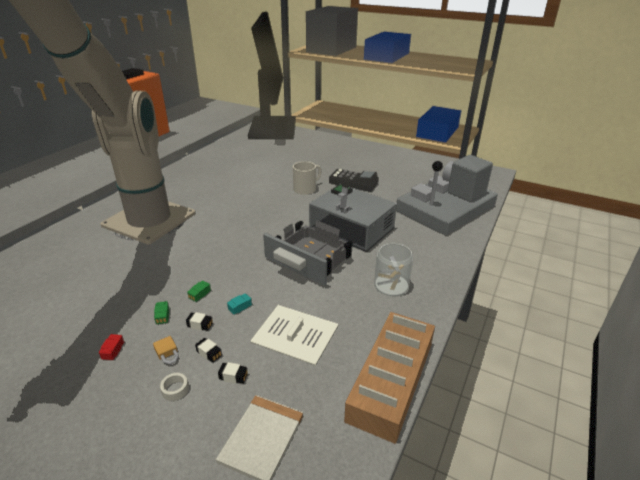

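The top view shows three black packs near (463,239), (456,266) and (438,290). The white cover is at about (410,224), the drawer at (325,258), and the station at (259,248) with its clamp upright near (272,248). Next I'll measure these coarsely.

```bash
cat > h.py <<'E'
import numpy as np, cv2
from cell import ctrl
from scipy.spatial.transform import Rotation as Ro
def ray(cal,px):
    d=np.linalg.solve(cal["mtx"],np.array([px[0],px[1],1.0])); R=np.array(cal["R"]); return -R.T@cal["t"], R.T@d
def onplane(cal,px,z):
    c,d=ray(cal,px); return c+d*(z-c[2])/d[2]
def tri(*cp):
    A=np.zeros((3,3));b=np.zeros(3)
    for cal,px in cp:
        c,d=ray(cal,px); d=d/np.linalg.norm(d); P=np.eye(3)-np.outer(d,d); A+=P;b+=P@c
    return np.linalg.solve(A,b)
def proj(cal,X):
    p=cal["mtx"]@(np.array(cal["R"])@np.array(X,float)+cal["t"]); return p[:2]/p[2]
def shot(n,name=None):
    cal=ctrl.calibration(n); im=ctrl.get_image(n)[:,:,::-1].copy()
    if name: cv2.imwrite(f"pics/{name}.png",im); np.save(f"pics/{name}.npy",cal,allow_pickle=True)
    return cal,im
def load(name): return np.load(f"pics/{name}.npy",allow_pickle=True).item(), cv2.imread(f"pics/{name}.png")
def white(im,thr=170,sat=60):
    h=cv2.cvtColor(im,cv2.COLOR_BGR2HSV); return ((h[:,:,2]>thr)&(h[:,:,1]<sat)).astype(np.uint8)*255
def blobs(m,amin,amax):
    out=[]
    for c in cv2.findContours(m,cv2.RETR_EXTERNAL,cv2.CHAIN_APPROX_NONE)[0]:
        a=cv2.contourArea(c)
        if amin<a<amax: out.append((a,cv2.minAreaRect(c),c))
    return out
def go(pos,yaw,tilt=None):
    """delta (tool axes) from the present pose to pos with tool down, yaw (rad)"""
    s=ctrl.read_state(); R0=Ro.from_euler("xyz",s["tool_rot"]); R1=Ro.from_euler("xyz",[np.pi,0,yaw])
    print("pos",np.round(s["eef_pos"],1),"rot",np.round(s["tool_rot"],3),"d_mm(tool)",np.round(R0.inv().apply(np.array(pos)-s["eef_pos"]),1),"rotvec_deg",np.round(np.degrees((R0.inv()*R1).as_rotvec()),2))
E
python3 - <<'E'
from h import *
for n in("top","scene"):
    cal=ctrl.calibration(n); im=cv2.imread(f"pics/{n}0.png"); cv2.imwrite(f"pics/{n}0.png",im); np.save(f"pics/{n}0.npy",cal,allow_pickle=True)
    for a,r,c in blobs(white(im,150),20,6000):
        u=np.array(r[0]); print(n,a,np.round(u),np.round(r[1]),round(r[2]),np.round(onplane(cal,u,20)[:2]))
cal,im=load("top0")
for n,p,z in [("st corner",(236,210),90),("",(291,216),90),("",(281,286),90),("",(227,278),90),("drw",(353,228),85),("",(346,293),85),("ledge",(361,247),57),("ledge",(357,276),57),("p",(463,239),24),("p",(456,266),24),("p",(438,290),24)]: print(n,np.round(onplane(cal,p,z)))
E
python3 - <<'E'
import cv2
im=cv2.imread('pics/top0.png')[180:340,210:510]; cv2.imwrite('pics/c1.png',cv2.resize(im,(798,426),interpolation=cv2.INTER_CUBIC))
E
```

```text
top 22.0 [343. 466.] [ 3. 11.] 63 [-71.  13.]
top 199.0 [ 26. 452.] [17. 24.] 2 [-21. 963.]
top 372.5 [  8. 458.] [36. 15.] 90 [ -39. 1018.]
top 88.5 [319. 447.] [36. 10.] 87 [-14.  83.]
top 243.0 [374. 438.] [34. 14.] 90 [ 10. -81.]
top 562.0 [  8. 420.] [35. 17.] 90 [  74. 1019.]
top 406.0 [ 27. 419.] [18. 37.] 2 [ 74. 962.]
top 607.0 [  9. 382.] [35. 18.] 90 [ 186. 1022.]
top 605.5 [ 29. 381.] [36. 18.] 90 [187. 961.]
top 550.0 [ 30. 343.] [18. 35.] 2 [301. 962.]
top 645.0 [ 10. 344.] [35. 19.] 90 [ 300. 1026.]
top 286.0 [203. 334.] [29. 27.] 63 [322. 431.]
top 661.5 [ 11. 306.] [20. 35.] 2 [ 414. 1027.]
top 543.0 [ 32. 306.] [17. 35.] 0 [415. 962.]
top 65.0 [439. 290.] [ 8. 10.] 72 [ 445. -288.]
top 100.0 [211. 279.] [32.  4.] 84 [489. 408.]
top 63.0 [457. 266.] [9. 8.] 8 [ 519. -344.]
top 191.0 [491. 264.] [16. 16.] 45 [ 524. -448.]
top 522.0 [ 33. 269.] [17. 35.] 2 [528. 962.]
top 618.5 [ 12. 269.] [34. 20.] 90 [ 528. 1027.]
top 191.0 [356. 262.] [ 8. 29.] 8 [537. -35.]
top 64.0 [464. 239.] [8. 9.] 72 [ 603. -370.]
top 723.0 [ 12. 232.] [33. 24.] 90 [ 642. 1032.]
top 553.0 [ 34
[... 3616 characters left out ...]
34 [ 441. -280.]
scene 3009.5 [294. 332.] [78. 47.] 19 [ 659. -216.]
scene 267.5 [392. 286.] [17. 31.] 90 [791.  39.]
scene 58.0 [395. 264.] [15.  8.] 34 [767. 129.]
scene 159.0 [289. 256.] [30.  7.] 27 [499.  24.]
scene 365.5 [123. 221.] [40. 19.] 21 [-34. -68.]
scene 547.0 [526.   8.] [16. 39.] 90 [ 357. 5859.]
scene 62.5 [498.   6.] [ 6. 14.] 11 [  21. 5832.]
scene 421.5 [468.   6.] [12. 41.] 90 [-318. 5664.]
scene 481.0 [400.   4.] [ 9. 82.] 90 [-1100.  5353.]
st corner [690. 320.  90.]
 [670. 156.  90.]
 [464. 187.  90.]
 [489. 346.  90.]
drw [632. -27.  85.]
 [441.  -3.  85.]
ledge [578. -51.  57.]
ledge [491. -37.  57.]
p [ 601. -365.   24.]
p [ 519. -341.   24.]
p [ 447. -284.   24.]
```

View pics/c1.png

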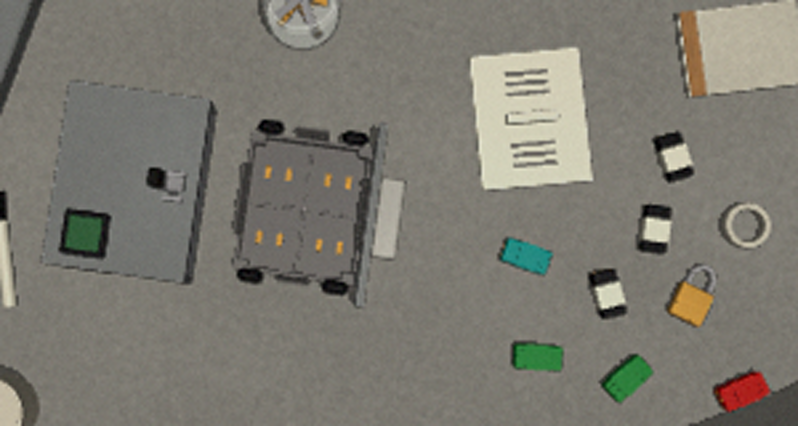

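Call:
{"name": "carry_out", "arguments": {
  "deltas": [0,0,7.54,0,0,0,-1,0,0,7.54,0,0,0,-1,0,0,7.54,0,0,0,-1,0,0,0,0.045,-0.043,-0.02,-1,0,0,0,0.045,-0.043,-0.02,-1,0,0,0,0.045,-0.043,-0.02,-1,0,0,0,0.045,-0.043,-0.01,-1,0,0,0,0.045,-0.043,0,-1,0,0,0,0.045,-0.043,0,-1,0,0,0,0,0,0,-1,0,0,0,0,0,0,-1]
}}

```text
clock: 1.48
eef_pos: [513.1, -348.3, 298.1]
tool_rot: [3.141, 0.001, 0.0]
force: [-0.8, -0.0, -0.2]
width: 85.5
gripper_force: 0.0
```

```bash
python3 - <<'E'
from h import *
s=ctrl.read_state(); print(s["eef_pos"],s["tool_rot"],s["qpos"])
cal,im=shot("wrist","w1"); print(cal); shot("top","top1")
E
```

```text
[ 513.13103631 -348.26834264  298.12910166] [3.14126798e+00 1.49768934e-03 2.80844837e-04] [ 0.46462546  0.5257766   0.13984132  1.52002078 -0.07725135  1.10231845
 -0.94972695]
{'mtx': array([[347.97679382,   0.        , 322.92547664],
       [  0.        , 347.97679382, 237.1511382 ],
       [  0.        ,   0.        ,   1.        ]]), 'R': array([[ 6.22352059e-04, -9.99999615e-01,  6.18741285e-04],
       [-9.63618277e-01, -4.34331623e-04,  2.67281927e-01],
       [-2.67281555e-01, -7.62573869e-04, -9.63618176e-01]]), 't': array([-349.19069213,  441.88091171,  579.56471629])}
```

View pics/w1.png

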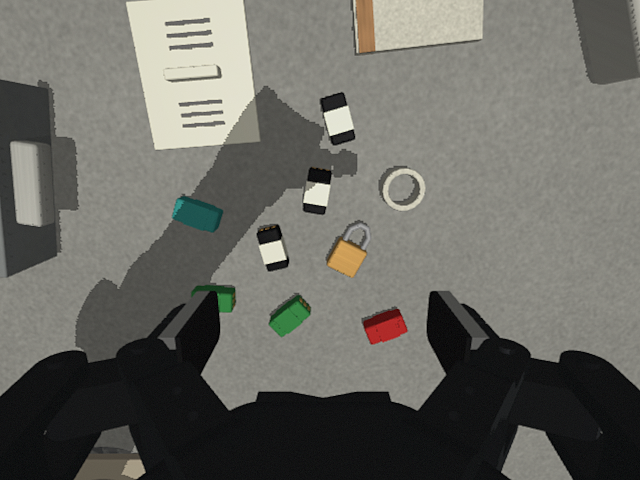

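The wrist view shows the packs at (337,118), (317,191) and (272,247), with the cover at (193,73). The notepad, tape, padlock and coloured decoys are also in view. Now I'll measure the packs across two views.

```bash
cat >> h.py <<'E'
def packs(cal,im,zs=24,wmin=200,wmax=6000):
    """packs: black ends + white band; returns (band px, whole-pack rect)"""
    g=cv2.cvtColor(im,cv2.COLOR_BGR2HSV); bl=((g[:,:,2]<45)&(g[:,:,1]<90)).astype(np.uint8)*255; w=white(im,140,60); out=[]
    for a,r,c in blobs(w,wmin,wmax):
        m=np.zeros_like(w); cv2.drawContours(m,[c],-1,255,-1)
        L=max(r[1]); k=cv2.dilate(m,cv2.getStructuringElement(cv2.MORPH_ELLIPSE,(int(L)|1,int(L)|1)))
        u=cv2.bitwise_or(m,cv2.bitwise_and(bl,k)); u=cv2.morphologyEx(u,cv2.MORPH_CLOSE,np.ones((5,5)))
        u=cv2.morphologyEx(u,cv2.MORPH_OPEN,np.ones((5,5)))
        b=blobs(u,a*1.5,a*4)
        for aa,rr,cc in b:
            P=np.array([onplane(cal,p,zs)[:2] for p in cv2.boxPoints(rr)]); e=[P[1]-P[0],P[2]-P[1]]; l=[np.linalg.norm(x) for x in e]
            i=int(np.argmax(l)); yaw=np.arctan2(e[i][1],e[i][0]); yaw=(yaw+np.pi/2)%np.pi-np.pi/2
            out.append((np.array(r[0]),np.array(rr[0]),P.mean(0),np.degrees(yaw),sorted(l)))
    return out
E
python3 - <<'E'
from h import *
cal,im=load("w1"); ct,it=load("top1")
tb=[np.array(r[0]) for a,r,c in blobs(white(it,150),40,110)]
for p in packs(cal,im):
    print(*[np.round(x,1) for x in p])
    t=min(tb,key=lambda q:np.linalg.norm(onplane(ct,q,24)-onplane(cal,p[0],24))); print("  tri",np.round(tri((cal,p[0]),(ct,t)),1),np.round(t))
g=cv2.cvtColor(im,cv2.COLOR_BGR2HSV)
w=white(im,120,60)
for a,r,c in blobs(w,8000,20000):
    if r[0][0]>260: continue
    q=cv2.approxPolyDP(c,6,True)[:,0]; print("cover",a,q.tolist(),[np.round(onplane(cal,x,6)[:2]).tolist() for x in q])
for n,pt in(("shadow",(235,130)),("black",(337,100)),("bar",(190,72))): print(n,g[pt[1],pt[0]])
E
```

```text
[133. 469.] [139.  464.5] [107.  -70.1] -7.3 [47.8 56.2]
  tri [ 27.7  47.9 -70.8] [316. 414.]
[273.1 258.8] [273.2 252.9] [ 444.2 -286.4] 10.2 [33.4 65.4]
  tri [ 443.3 -286.1   36.8] [439. 290.]
[321.4 191. ] [317.5 190.9] [ 522.4 -342.3] -9.9 [30.3 52.4]
  tri [ 519.3 -347.6    5.3] [457. 266.]
shadow [ 26  28 138]
black [150   7  36]
bar [ 29  23 224]
```

Call:
{"name": "carry_out", "arguments": {
  "deltas": [0,0,0,-0.028,-0.008,0.036,-1,0,0,0,-0.028,-0.008,0.036,-1,0,0,0,-0.028,-0.008,0.036,-1,0,0,0,0,0,0,-1,0,0,0,0,0,0,-1]
}}

```text
clock: 2.2
eef_pos: [430.3, -325.8, 191.5]
tool_rot: [3.14, -0.002, -0.002]
force: [1.1, -0.6, 0.1]
width: 85.2
gripper_force: 0.0
```

```bash
python3 - <<'E'
from h import *
s=ctrl.read_state(); print(s["eef_pos"],s["tool_rot"])
cal,im=shot("wrist","w2")
g=cv2.cvtColor(im,cv2.COLOR_BGR2HSV)
for p in packs(cal,im,12): print(*[np.round(x,1) for x in p])
for a,r,c in blobs(white(im,140,60),200,6000): print(a,np.round(r[0]))
E
```

```text
[ 430.29376539 -325.7635972   191.49738769] [ 3.13998138e+00 -1.98456385e-03 -1.98757057e-03]
[536.5 452.5] [536.5 436. ] [ 171.6 -569.9] 89.8 [123.5 150.3]
[122.7 450.5] [123. 441.] [166.8 -97.6] -6.8 [ 99.1 108. ]
[276.6 201.2] [277.5 199.8] [ 445.1 -284.3] 14.0 [30.9 51.4]
2307.0 [536. 452.]
1308.5 [123. 451.]
783.5 [277. 201.]
```

View pics/w2.png

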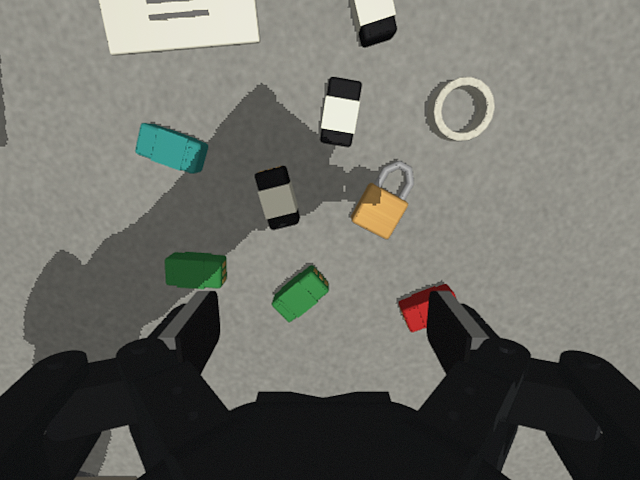

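```bash
python3 - <<'E'
from h import *
c1,i1=load("w1"); c2,i2=load("w2")
print(tri((c1,(272.6,247)),(c2,(277,199.8))))
for nm in("w1","w2"):
    cal,im=load(nm)
    for a,r,c in blobs(white(im,175,60),150,6000): print(nm,a,np.round(r[0]),np.round(r[1]),np.round(onplane(cal,r[0],24)))
E
```

```text
[ 442.18802021 -280.84647231   -9.6275198 ]
w1 409.5 [272. 252.] [20. 24.] [ 446. -285.   24.]
w1 413.0 [316. 193.] [24. 21.] [ 520. -341.   24.]
w1 369.0 [ 26. 198.] [53. 19.] [515.   8.  24.]
w1 1298.5 [404. 190.] [40. 42.] [ 525. -445.   24.]
w1 569.5 [339. 120.] [24. 26.] [ 603. -367.   24.]
w1 4697.0 [428.  25.] [ 50. 109.] [ 699. -460.   24.]
w2 1071.5 [340. 114.] [35. 33.] [ 520. -341.   24.]
w2 2877.0 [464. 108.] [57. 64.] [ 525. -445.   24.]
w2 722.5 [375.   8.] [26. 38.] [ 598. -368.   24.]
```

Call:
{"name": "carry_out", "arguments": {
  "deltas": [0,0,-7,0,0,0,-0.4,0,0,-7,0,0,0,-0.4,0,0,0,0.0122,-0.0184,0.03,-0.4,0,0,0,0.0122,-0.0184,0.05,-0.4,0,0,0,0,0,0.04,-0.4,0,0,0,0,0,0,-0.4,0,0,0,0,0,0,-0.4]
}}

```text
clock: 3.12
eef_pos: [446.0, -283.8, 72.1]
tool_rot: [3.139, -0.002, 0.244]
force: [0.8, -0.2, 0.8]
width: 59.8
gripper_force: 0.0
```

```bash
python3 - <<'E'
from h import *
go((445,-284,2),np.radians(14)); print(ctrl.read_state()["width"])
cal,im=shot("wrist","w3")
for t in(100,140,175):
  for a,r,c in blobs(white(im,t,60),700,9000): print(t,a,np.round(r[0]),np.round(r[1]),round(r[2]),np.round(onplane(cal,r[0],18)))
E
```

```text
pos [ 446.  -283.8   72.1] rot [ 3.139e+00 -2.000e-03  2.440e-01] d_mm(tool) [-1.2 -0.2 70.1] rotvec_deg [ 0.14 -0.13 -0.04]
59.78096902431406
100 2616.5 [155. 449.] [ 40. 104.] 37 [ 281. -204.   18.]
140 2500.0 [155. 449.] [ 39. 104.] 37 [ 281. -204.   18.]
175 2246.5 [614. 205.] [104.  49.] 90 [ 518. -439.   18.]
175 4804.5 [504. 188.] [159.  96.] 25 [ 512. -373.   18.]
175 873.0 [109. 142.] [65. 74.] 22 [ 483. -155.   18.]
175 2288.5 [580. 130.] [ 53. 138.] 64 [ 551. -402.   18.]
175 1296.0 [541.  86.] [82. 62.] 2 [ 566. -373.   18.]
175 901.0 [472.  72.] [43. 61.] 15 [ 564. -335.   18.]
175 1209.5 [410.  70.] [55. 85.] 17 [ 557. -303.   18.]
175 1821.5 [566.  16.] [32. 63.] 90 [ 600. -372.   18.]
```

View pics/w3.png

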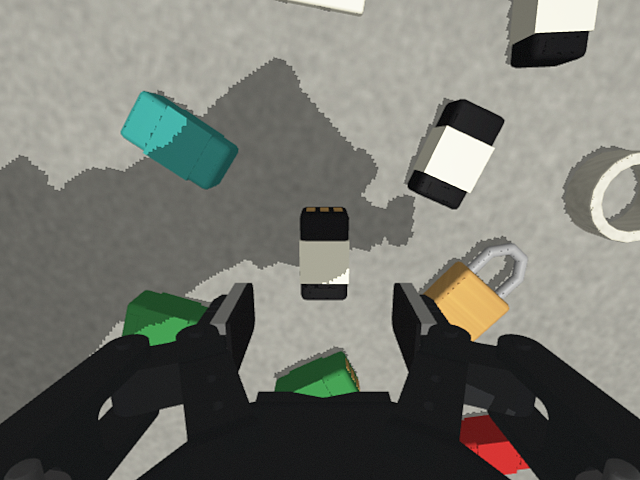

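The pack sits square between the fingers, with its top face at roughly rows 213–300 and centred on column 324. The padlock and green decoy are both clear of the fingers.

```bash
python3 - <<'E'
from h import *
cal,im=load("w3"); T=np.array([446,-283.8]); a=0.244
for p in [(324,213),(324,300),(301,250),(349,250),(425,300),(205,315),(290,375)]:
    d=onplane(cal,p,24)[:2]-T; print(p,np.round([d[0]*np.cos(a)+d[1]*np.sin(a), d[0]*np.sin(a)-d[1]*np.cos(a)],1))
E
```

```text
(324, 213) [28.9  1.3]
(324, 300) [-24.    1.3]
(301, 250) [  7.3 -11.9]
(349, 250) [ 7.3 15.6]
(425, 300) [-24.1  61.8]
(205, 315) [-33.8 -70.7]
(290, 375) [-76.1 -20.3]
```

Call:
{"name": "carry_out", "arguments": {
  "deltas": [0,0,0,0.0025,0.0015,0.035,-0.4,0,0,0,0,0,0.025,-0.4,0,0,0,0,0,0.01,-0.4,0,0,0,0,0,0,-0.4,0,0,0,0,0,0,1,0,0,0,0,0,0,1,0,0,0,0,0,0,1,0,0,0,0,0,0,1]
}}

```text
clock: 4.18
eef_pos: [448.0, -283.8, 1.9]
tool_rot: [3.14, -0.002, 0.244]
force: [0.1, 0.8, 6.5]
width: 26.9
gripper_force: 60.1
```

Call:
{"name": "carry_out", "arguments": {
  "deltas": [0,0,0,0,0,-0.05,1,0,0,0,0,0,-0.05,1,0,0,0,0,0,-0.06,1,0,0,0,0,0,-0.04,1]
}}

```text
clock: 4.68
eef_pos: [447.8, -283.6, 203.9]
tool_rot: [3.139, -0.003, 0.244]
force: [0.9, -0.1, -1.9]
width: 27.0
gripper_force: 59.5
```

Call:
{"name": "carry_out", "arguments": {
  "deltas": [0,0,-9.57,0,0,0,1,0,0,-9.57,0,0,0,1,0,0,-9.57,0,0,0,1,0,0,-9.57,0,0,0,1,0,0,-9.57,0,0,0,1,0,0,-9.57,0,0,0,1,0,0,-9.57,0,0,0,1,0,0,0,0.055,0.0094,-0.0092,1,0,0,0,0.055,0.0094,-0.0092,1,0,0,0,0.055,0.0094,-0.0092,1,0,0,0,0.055,0.0094,-0.0092,1,0,0,0,0.055,0.0094,-0.0092,1]
}}

```text
clock: 6.18
eef_pos: [536.9, -17.6, 247.4]
tool_rot: [3.141, 0.001, 1.413]
force: [0.1, -0.5, -1.4]
width: 27.1
gripper_force: 59.4
```

Call:
{"name": "carry_out", "arguments": {
  "deltas": [0,0,0,0.018,0,0,1,0,0,0,0,0,0,1,0,0,0,0,0,0,1]
}}

```text
clock: 6.55
eef_pos: [538.8, -3.8, 246.3]
tool_rot: [-3.141, 0.002, 1.411]
force: [-0.2, -0.7, -1.9]
width: 26.9
gripper_force: 59.5
```

```bash
python3 - <<'E'
from h import *
s=ctrl.read_state(); print(s["eef_pos"],s["tool_rot"],s["width"])
cal,im=shot("wrist","w4"); print(-cal["R"].T@cal["t"])
shot("top","top4")
E
```

```text
[538.80515903  -3.8028906  246.27746828] [-3.14064145e+00  2.00123963e-03  1.41072692e+00] 26.919459214226485
[550.11148295  62.40539616 388.71086737]
```

View pics/w4.png

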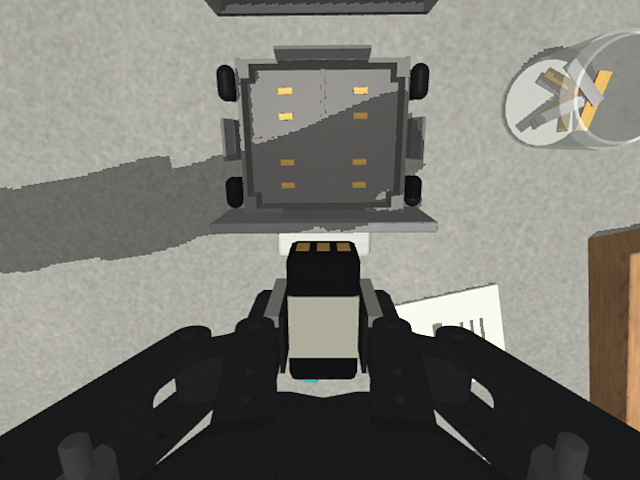

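The drawer is square in view. Its eight gold contacts lie at (285,91)…(360,185), two per bay, with clip heads at the four corners and the panel near row 222.

```bash
cat >> h.py <<'E'
def gold(im,amin=20,amax=400):
    g=cv2.cvtColor(im,cv2.COLOR_BGR2HSV); m=((g[:,:,0]>10)&(g[:,:,0]<28)&(g[:,:,1]>130)&(g[:,:,2]>90)).astype(np.uint8)*255
    return [np.array(r[0]) for a,r,c in blobs(m,amin,amax)]
E
python3 - <<'E'
from h import *
cal,im=load("w4"); G=[g for g in gold(im) if g[1]<205 and 230<g[0]<420]
W=np.array([onplane(cal,g,14)[:2] for g in G]); print(len(G),np.round(W,1).tolist()); c=W.mean(0)
# yaw: the x-direction of pairs
G=np.array(G); L=W[G[:,0]<323]; R=W[G[:,0]>323]
ang=[np.degrees(np.arctan2(*(np.polyfit(A[:,1],A[:,0],1)[0],1))) for A in(L,R)]; print("yaw",90-np.array(ang),"centre",c,"lr sep",np.linalg.norm(L.mean(0)-R.mean(0)))
a=np.radians(90-np.mean(ang)); ex=np.array([np.cos(a),np.sin(a)]); ey=np.array([-ex[1],ex[0]])
print(np.round([[(w-c)@ex,(w-c)@ey] for w in W],1).tolist())
ct,it=load("top4"); T=[t for t in gold(it,2,60) if 295<t[0]<350 and 230<t[1]<290]; print("top gold",len(T),np.round([onplane(ct,t,14) for t in T],0).tolist())
for w,g in zip(W,G):
    if T:
        t=min(T,key=lambda q:np.linalg.norm(onplane(ct,q,14)[:2]-w)); print(np.round(tri((cal,g),(ct,t)),1))
# outer panel edges (top z 85)
for p,z in [((212,231),85),((436,231),85),((213,222),85),((437,219),85),((248,66),46),((400,64),46),((251,204),46),((398,207),46)]: 
    w=onplane(cal,p,z)[:2]-c; print(p,np.round([w@ex,w@ey],1))
E
```

```text
7 [[504.8, 23.1], [580.1, 12.0], [508.7, 46.9], [583.8, 35.3], [590.8, 80.7], [518.8, 116.2], [594.5, 104.5]]
yaw [81.48448347 81.18697653] centre [554.50290925  59.8188559 ] lr sep 76.60329160323916
[[-43.8, 43.6], [-43.4, -32.5], [-19.7, 43.3], [-19.8, -32.6], [26.1, -32.8], [50.4, 43.8], [50.2, -32.8]]
top gold 6 [[504.0, 20.0, 14.0], [508.0, 45.0, 14.0], [515.0, 91.0, 14.0], [518.0, 114.0, 14.0], [590.0, 78.0, 14.0], [594.0, 103.0, 14.0]]
[504.3  21.3   6. ]
[547.7  67.5 426.9]
[508.1  45.8   5.8]
[545.2  66.8 451.2]
[578.2  74.9 131. ]
[518.5 114.9  17.2]
[590.9 101.4  42.3]
(212, 231) [-75.9 105.8]
(436, 231) [-77.6 -96.1]
(213, 222) [-67.6 104.1]
(437, 219) [-66.5 -96.1]
(248, 66) [67. 72.]
(400, 64) [ 67.4 -64.6]
(251, 204) [-58.5  77.3]
(398, 207) [-62.7 -69.2]
```

Call:
{"name": "carry_out", "arguments": {
  "deltas": [0,0,0,0.052,-0.018,0.03,1,0,0,0,0.0505,-0.0185,0.03,1,0,0,0,0,0,0.036,1,0,0,0,0,0,0,1,0,0,0,0,0,0,1]
}}

```text
clock: 7.28
eef_pos: [520.6, 104.0, 151.6]
tool_rot: [3.14, 0.0, 1.411]
force: [0.3, -1.4, -0.4]
width: 26.9
gripper_force: 59.5
```

```bash
python3 - <<'E'
from h import *
go((518.2,103.1,17),np.radians(81.3))
c5,i5=shot("wrist","w5"); c4,i4=load("w4")
G4=[g for g in gold(i4) if g[1]<205 and 230<g[0]<420]; G5=gold(i5,30,900)
print([np.round(g).tolist() for g in G5])
for g in G4:
    if not G5: break
    pr=proj(c5,onplane(c4,g,14)); q=min(G5,key=lambda z:np.linalg.norm(z-pr)); 
    if np.linalg.norm(q-pr)<40: print(np.round(g),np.round(q),np.round(pr),np.round(tri((c4,g),(c5,q)),1))
E
```

```text
pos [520.6 104.  151.6] rot [3.14  0.    1.411] d_mm(tool) [ -1.2  -2.4 134.6] rotvec_deg [ 0.08  0.01 -0.47]
[[404.0, 314.0], [344.0, 246.0], [323.0, 246.0], [302.0, 246.0], [318.0, 238.0], [411.0, 210.0], [318.0, 211.0]]
[358. 184.] [404. 314.] [405. 314.] [579.9  12.1  14.9]
[359. 162.] [404. 314.] [406. 289.] [575.8  38.   60. ]
[360. 116.] [411. 210.] [409. 239.] [603.9  86.3 -54.7]
[284.  90.] [318. 211.] [318. 211.] [519.2 116.2  14.6]
[360.  90.] [411. 210.] [411. 210.] [594.4 104.5  13.9]
```

View pics/w5.png

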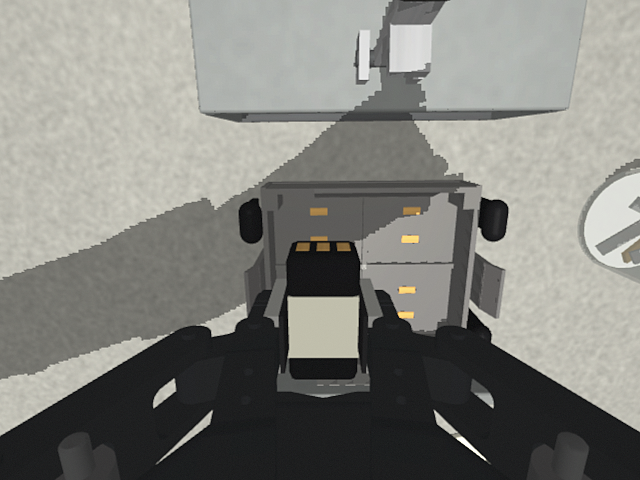

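Call:
{"name": "carry_out", "arguments": {
  "deltas": [0,0,0,-0.0012,-0.0024,0.04,1,0,0,0,0,0,0.04,1,0,0,0,0,0,0.035,1,0,0,0,0,0,0.015,1,0,0,0,0,0,0,1,0,0,0,0,0,0,1]
}}

```text
clock: 8.07
eef_pos: [518.3, 104.9, 22.1]
tool_rot: [3.139, -0.001, 1.413]
force: [0.2, 0.6, -0.5]
width: 27.0
gripper_force: 59.5
```

Call:
{"name": "carry_out", "arguments": {
  "deltas": [0,0,0,-0.0015,0,0.003,1,0,0,0,0,0,0.002,1,0,0,0,0,0,0,1]
}}

```text
clock: 8.45
eef_pos: [519.4, 103.5, 16.7]
tool_rot: [3.137, -0.002, 1.413]
force: [3.7, 0.4, 4.0]
width: 26.6
gripper_force: 60.6
```

Call:
{"name": "carry_out", "arguments": {
  "deltas": [0,0,0,0,0,0,0.12,0,0,0,0,0,0,0.12,0,0,0,0,0,0,0.12,0,0,0,0,0,-0.02,0.12,0,0,0,0,0,-0.05,0.12,0,0,0,0,0,-0.06,0.12,0,0,0,0,0,-0.05,-0.2,0,0,0,0,0,0,-0.4]
}}

```text
clock: 9.45
eef_pos: [518.5, 104.0, 199.3]
tool_rot: [3.135, -0.002, 1.414]
force: [0.2, 0.2, -0.3]
width: 59.6
gripper_force: 0.0
```

```bash
python3 - <<'E'
from h import *
cal,im=shot("wrist","w6"); ct,it=shot("top","top6"); print(ctrl.read_state()["eef_pos"],ctrl.read_state()["tool_rot"])
for a,r,c in blobs(white(it,150),40,110): print(np.round(r[0]),np.round(onplane(ct,r[0],24)))
E
```

```text
[515.95435635 102.93293078 195.54086912] [-3.14083134e+00  6.53450026e-04  1.41359347e+00]
[211. 279.] [491. 407.  24.]
[457. 266.] [ 519. -343.   24.]
[464. 239.] [ 602. -369.   24.]
[108.  66.] [1174.  744.   24.]
[74. 31.] [1291.  855.   24.]
```

View pics/w6.png

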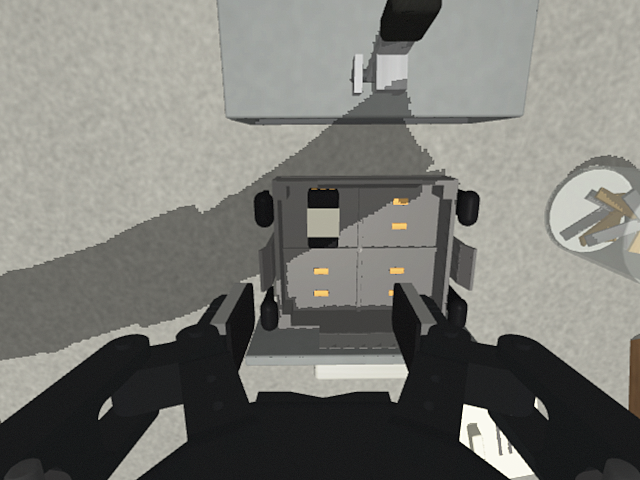

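The pack lies flat in the back-left bay (322,217). On to the second pack at about (519,-342).

Call:
{"name": "carry_out", "arguments": {
  "deltas": [0,0,10,0,0,0,-0.4,0,0,10,0,0,0,-0.4,0,0,10,0,0,0,-0.4,0,0,10,0,0,0,-0.4,0,0,10,0,0,0,-0.4,0,0,10,0,0,0,-0.4,0,0,10,0,0,0,-0.4,0,0,10,0,0,0,-0.4,0,0,10,0,0,0,-0.4]
}}

```text
clock: 10.68
eef_pos: [515.0, 102.8, 193.5]
tool_rot: [3.139, 0.005, -0.163]
force: [-0.3, -0.2, 0.5]
width: 59.9
gripper_force: 0.0
```

Call:
{"name": "carry_out", "arguments": {
  "deltas": [0,0,0,0.009,0.055,0,-0.4,0,0,0,0.009,0.055,0,-0.4,0,0,0,0.009,0.055,0,-0.4,0,0,0,0.009,0.055,0,-0.4,0,0,0,0.009,0.055,0,-0.4,0,0,0,0.009,0.055,0.02,-0.4,0,0,0,0.009,0.055,0.04,-0.4,0,0,0,0.009,0.054,0.04,-0.4,0,0,0,0,0,0,-0.4,0,0,0,0,0,0,-0.4]
}}

```text
clock: 11.92
eef_pos: [518.0, -330.9, 100.5]
tool_rot: [-3.14, 0.004, -0.157]
force: [-0.1, 0.2, -0.3]
width: 59.4
gripper_force: 0.0
```

```bash
cat >> h.py <<'E'
def near(cal,im,vt,maxd=45):
    """pack between the fingers: band (V>vt) + black ends; report outline in tool axes about the TCP at z=12"""
    s=ctrl.read_state(); T=s["eef_pos"][:2]; a=s["tool_rot"][2]; print("TCP",np.round(s["eef_pos"],1),"yaw",round(np.degrees(a),2))
    g=cv2.cvtColor(im,cv2.COLOR_BGR2HSV); V=g[:,:,2]; cx,cy=proj(cal,[*T,24])
    bl=((V<50)&(g[:,:,1]<120)).astype(np.uint8)*255
    for ar,r,c in blobs(((V>vt)&(g[:,:,1]<70)).astype(np.uint8)*255,300,20000):
        P=onplane(cal,r[0],24)[:2]-T
        if np.linalg.norm(P)>maxd: continue
        m=np.zeros_like(bl); cv2.drawContours(m,[c],-1,255,-1); k=cv2.dilate(m,np.ones((int(max(r[1])),)*2,np.uint8))
        u=cv2.morphologyEx(m|(bl&k),cv2.MORPH_OPEN,np.ones((5,5))); 
        for a2,r2,c2 in blobs(u,ar*1.3,ar*5):
            B=np.array([onplane(cal,p,12)[:2]-T for p in cv2.boxPoints(r2)])@np.array([[np.cos(a),np.sin(a)],[np.sin(a),-np.cos(a)]])
            e=[B[1]-B[0],B[2]-B[1]]; i=int(np.argmax([np.linalg.norm(x) for x in e])); an=np.degrees(np.arctan2(e[i][1],e[i][0])); an=(an+90)%180-90
            print("centre tool xy",np.round(B.mean(0),1),"turn about tool z",round(an,1),"size",[round(float(np.linalg.norm(x)),1) for x in e])
E
python3 - <<'E'
from h import *
cal,im=shot("wrist","w7")
for v in(175,190,205): near(cal,im,v)
E
```

```text
TCP [ 519.  -330.4  101.5] yaw -8.92
TCP [ 519.  -330.4  101.5] yaw -8.92
TCP [ 519.  -330.4  101.5] yaw -8.92
```

View pics/w7.png

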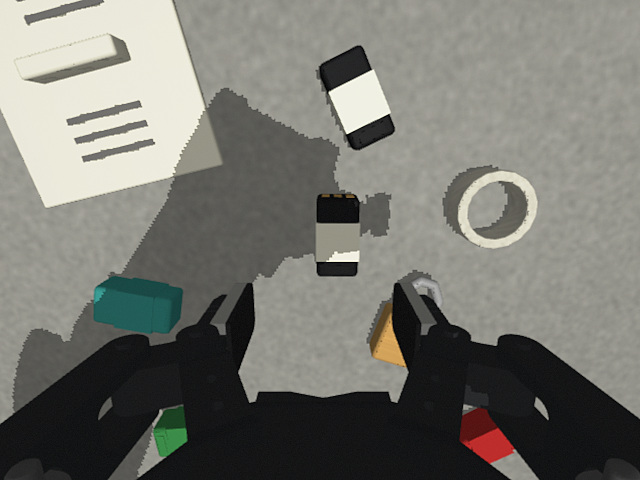

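Pack B is aligned with the tool; its top face spans columns 317–359 and rows 199–276. The padlock shackle is at (428,285). Pack C has corners near (320,68), (362,46), (394,130) and (357,150).

```bash
python3 - <<'E'
from h import *
cal,im=load("w7"); T=np.array([519,-330.4]); a=np.radians(-8.92)
M=np.array([[np.cos(a),np.sin(a)],[np.sin(a),-np.cos(a)]])
for p,z in [((338,199),24),((338,276),24),((317,237),24),((359,237),24),((412,278),5),((440,295),5),((372,340),20),((395,300),20)]:
    print(p,np.round(M@(onplane(cal,p,z)[:2]-T),1))
C=np.array([onplane(cal,p,20)[:2] for p in[(320,68),(362,46),(394,130),(357,150)]]); print("C",C.mean(0),np.degrees(np.arctan2(*(C[0]+C[1]-C[2]-C[3])[::-1])),np.linalg.norm(C[0]-C[3]),np.linalg.norm(C[0]-C[1]))
E
```

```text
(338, 199) [31.1 10.4]
(338, 276) [-21.2  11. ]
(317, 237) [ 6.1 -3. ]
(359, 237) [ 6.1 24.4]
(412, 278) [-30.4  66.1]
(440, 295) [-44.   87.9]
(372, 340) [-72.5  36.3]
(395, 300) [-40.8  51.3]
C [ 604.7043939 -366.4528725] 16.29780769114292 51.887099909203314 26.851339554139845
```

Call:
{"name": "carry_out", "arguments": {
  "deltas": [0,0,0,0.005,0.0108,0.045,-0.4,0,0,0,0,0,0.038,-0.4,0,0,0,0,0,0.0155,-0.4,0,0,0,0,0,0,-0.4,0,0,0,0,0,0,1,0,0,0,0,0,0,1,0,0,0,0,0,0,1,0,0,0,0,0,0,1]
}}

```text
clock: 12.98
eef_pos: [523.6, -344.4, 5.8]
tool_rot: [3.141, -0.003, -0.157]
force: [-0.4, 0.4, 7.1]
width: 27.0
gripper_force: 60.6
```

Call:
{"name": "carry_out", "arguments": {
  "deltas": [0,0,0,0,0,-0.05,1,0,0,0,0,0,-0.05,1,0,0,0,0,0,-0.06,1,0,0,-10,0,0,0,1,0,0,-10,0,0,0,1,0,0,-10,0,0,0,1,0,0,-10,0,0,0,1,0,0,-10,0,0,0,1,0,0,-10,0,0,0,1,0,0,-10,0,0,0,1,0,0,-10,0,0,0,1,0,0,-10.2,0,0,0,1]
}}

```text
clock: 14.48
eef_pos: [522.1, -344.1, 164.5]
tool_rot: [3.141, 0.001, 1.422]
force: [0.3, 0.1, -0.6]
width: 26.8
gripper_force: 59.7
```

```bash
python3 - <<'E'
from h import *
go((591.3,91.9,160),np.radians(81.3)); print(ctrl.read_state()["width"])
E
```

```text
pos [ 522.1 -344.1  164.5] rot [3.141e+00 1.000e-03 1.422e+00] d_mm(tool) [441.5   4.    4.1] rotvec_deg [0.02 0.05 0.2 ]
26.759694400640385
```

Call:
{"name": "carry_out", "arguments": {
  "deltas": [0,0,0,0.055,0.0005,0,1,0,0,0,0.055,0.0005,0,1,0,0,0,0.055,0.0005,0,1,0,0,0,0.055,0.0005,0,1,0,0,0,0.055,0.0005,0,1,0,0,0,0.055,0.0005,0,1,0,0,0,0.055,0.0005,0,1,0,0,0,0.0565,0.0005,0,1,0,0,0,0,0,0,1,0,0,0,0,0,0,1,0,0,0,0,0,0,1]
}}

```text
clock: 15.85
eef_pos: [593.9, 89.6, 164.0]
tool_rot: [3.141, 0.001, 1.414]
force: [-0.2, 0.1, -0.5]
width: 26.6
gripper_force: 59.6
```

```bash
python3 - <<'E'
from h import *
go((591.4,91.9,22),np.radians(81.3)); shot("wrist","w8")
E
```

```text
pos [593.9  89.6 164. ] rot [3.141e+00 1.000e-03 1.414e+00] d_mm(tool) [  2.1  -2.9 142. ] rotvec_deg [ 0.01  0.08 -0.27]
```

Call:
{"name": "carry_out", "arguments": {
  "deltas": [0,0,0,0.002,-0.0028,0.04,1,0,0,0,0,0,0.05,1,0,0,0,0,0,0.035,1,0,0,0,0,0,0.013,1,0,0,0,0,0,0,1,0,0,0,0,0,0,1]
}}

```text
clock: 16.65
eef_pos: [592.8, 94.3, 27.4]
tool_rot: [3.139, -0.001, 1.416]
force: [-0.3, 0.2, -0.3]
width: 26.4
gripper_force: 59.7
```

Call:
{"name": "carry_out", "arguments": {
  "deltas": [0,0,0,-0.002,-0.001,0.004,1,0,0,0,0,0,0.002,1,0,0,0,0,0,0,1]
}}

```text
clock: 17.02
eef_pos: [590.2, 92.4, 20.0]
tool_rot: [3.141, -0.0, 1.417]
force: [0.1, -0.9, -0.7]
width: 26.2
gripper_force: 59.7
```

Call:
{"name": "carry_out", "arguments": {
  "deltas": [0,0,0,0,0,0.002,1,0,0,0,0,0,0,1,0,0,0,0,0,0,0.12,0,0,0,0,0,0,0.12,0,0,0,0,0,0,0.12,0,0,0,0,0,-0.02,0.12,0,0,0,0,0,-0.05,0.12,0,0,0,0,0,-0.06,0.12,0,0,0,0,0,-0.05,-0.2,0,0,0,0,0,0,-0.4]
}}

```text
clock: 18.27
eef_pos: [593.4, 93.3, 203.4]
tool_rot: [3.132, -0.004, 1.417]
force: [-0.9, 0.3, -0.5]
width: 59.7
gripper_force: 0.0
```

Call:
{"name": "carry_out", "arguments": {
  "deltas": [0,0,9.3,0,0,0,-0.4,0,0,9.3,0,0,0,-0.4,0,0,9.3,0,0,0,-0.4,0,0,9.3,0,0,0,-0.4,0,0,9.3,0,0,0,-0.4,0,0,9.3,0,0,0,-0.4,0,0,9.3,0,0,0,-0.4]
}}

```text
clock: 19.15
eef_pos: [589.6, 92.4, 197.4]
tool_rot: [-3.141, 0.001, 0.276]
force: [0.6, -0.6, 0.1]
width: 59.8
gripper_force: 0.0
```

```bash
python3 - <<'E'
from h import *
go((604.7,-366.5,100),np.radians(16)); ct,it=shot("top","top9")
for a,r,c in blobs(white(it,150),40,110): print(np.round(r[0]),np.round(onplane(ct,r[0],24)))
E
```

```text
pos [589.6  92.4 197.4] rot [-3.141e+00  1.000e-03  2.760e-01] d_mm(tool) [-110.3  445.7   97.5] rotvec_deg [-0.01  0.07 -0.21]
[318. 461.] [-54.  86.  24.]
[ 25. 451.] [-19. 962.  24.]
[  8. 450.] [ -16. 1016.   24.]
[211. 279.] [489. 407.  24.]
[464. 239.] [ 602. -369.   24.]
[74. 31.] [1291.  855.   24.]
```

Call:
{"name": "carry_out", "arguments": {
  "deltas": [0,0,0,-0.0138,0.0557,0,-0.4,0,0,0,-0.0138,0.0557,0,-0.4,0,0,0,-0.0138,0.0557,0,-0.4,0,0,0,-0.0138,0.0557,0,-0.4,0,0,0,-0.0138,0.0557,0,-0.4,0,0,0,-0.0138,0.0557,0.02,-0.4,0,0,0,-0.0138,0.0557,0.04,-0.4,0,0,0,-0.0138,0.0557,0.038,-0.4,0,0,0,0,0,0,-0.4,0,0,0,0,0,0,-0.4,0,0,0,0,0,0,-0.4]
}}

```text
clock: 20.58
eef_pos: [608.5, -352.9, 108.7]
tool_rot: [-3.141, -0.002, 0.284]
force: [0.9, 1.2, -0.0]
width: 59.9
gripper_force: 0.0
```

```bash
python3 - <<'E'
from h import *
s=ctrl.read_state();print(s["eef_pos"],np.degrees(s["tool_rot"]))
cal,im=shot("wrist","w10"); shot("scene","scene10"); shot("top","top10")
E
```

```text
[ 608.4696332  -352.94525466  108.67104975] [-1.79989147e+02 -1.12340523e-01  1.62698400e+01]
```

View pics/w10.png

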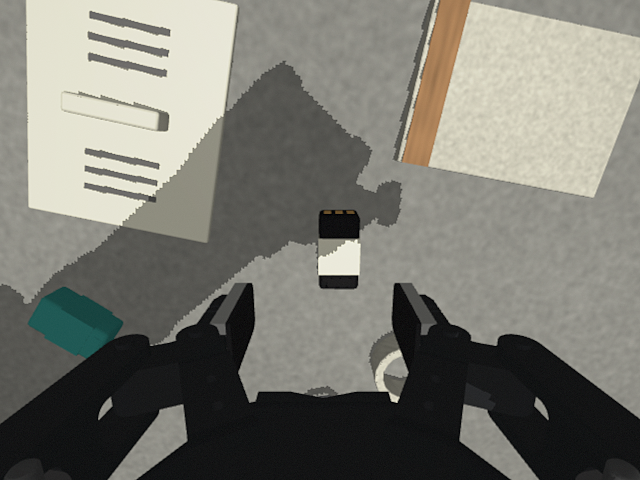

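Pack C is square to the tool: columns 318–359, rows 215–288. The cover lies to the left with its bar at (115,111), clear of the gripper.

```bash
python3 - <<'E'
from h import *
cal,im=load("w10"); T=np.array([608.5,-352.9]); a=np.radians(16.27)
M=np.array([[np.cos(a),np.sin(a)],[np.sin(a),-np.cos(a)]])
for p,z in [((338,215),24),((338,288),24),((318,250),24),((359,250),24),((375,370),22),((28,208),6),((208,242),6),((238,5),6)]:
    w=onplane(cal,p,z)[:2]; print(p,np.round(M@(w-T),1),np.round(w,1))
E
```

```text
(338, 215) [20.2 10.6] [ 630.9 -357.4]
(338, 288) [-32.3  11.2] [ 580.7 -372.7]
(318, 250) [-4.2 -2.8] [ 603.7 -351.4]
(359, 250) [-4.2 25.2] [ 611.6 -378.3]
(375, 370) [-100.7   40.3] [ 523.1 -419.8]
(28, 208) [  21.5 -210.2] [ 570.3 -145. ]
(208, 242) [ -3.7 -83.8] [ 581.5 -273.5]
(238, 5) [148.8 -52. ] [ 736.7 -261.3]
```

Call:
{"name": "carry_out", "arguments": {
  "deltas": [0,0,0,-0.006,0.011,0.045,-0.4,0,0,0,0,0,0.042,-0.4,0,0,0,0,0,0.0175,-0.4,0,0,0,0,0,0,-0.4,0,0,0,0,0,0,1,0,0,0,0,0,0,1,0,0,0,0,0,0,1,0,0,0,0,0,0,1]
}}

```text
clock: 21.72
eef_pos: [606.0, -367.9, 5.5]
tool_rot: [3.139, -0.003, 0.281]
force: [-0.5, 0.4, 6.7]
width: 26.7
gripper_force: 61.6
```

Call:
{"name": "carry_out", "arguments": {
  "deltas": [0,0,0,0,0,-0.05,1,0,0,0,0,0,-0.05,1,0,0,0,0,0,-0.06,1,0,0,-9.3,0,0,0,1,0,0,-9.3,0,0,0,1,0,0,-9.3,0,0,0,1,0,0,-9.3,0,0,0,1,0,0,-9.3,0,0,0,1,0,0,-9.3,0,0,0,1,0,0,-9.2,0,0,0,1,0,0,0,0,0,0,1]
}}

```text
clock: 23.1
eef_pos: [604.2, -367.5, 163.4]
tool_rot: [3.141, -0.0, 1.413]
force: [-0.9, -0.3, -1.1]
width: 26.7
gripper_force: 60.6
```

```bash
python3 - <<'E'
from h import *
go((581.5,26.7,160),np.radians(81.3)); print(ctrl.read_state()["width"])
E
```

```text
pos [ 604.2 -367.5  163.4] rot [ 3.141 -0.     1.413] d_mm(tool) [385.7 -84.3   3.4] rotvec_deg [ 0.01 -0.   -0.33]
26.657301858256503
```

Call:
{"name": "carry_out", "arguments": {
  "deltas": [0,0,0,0.055,-0.012,0,1,0,0,0,0.055,-0.012,0,1,0,0,0,0.055,-0.012,0,1,0,0,0,0.055,-0.012,0,1,0,0,0,0.055,-0.012,0,1,0,0,0,0.055,-0.012,0,1,0,0,0,0.0555,-0.012,0,1,0,0,0,0,0,0,1,0,0,0,0,0,0,1,0,0,0,0,0,0,1]
}}

```text
clock: 24.35
eef_pos: [581.3, 24.6, 163.2]
tool_rot: [3.141, 0.001, 1.411]
force: [0.4, 0.1, -0.0]
width: 26.6
gripper_force: 60.6
```

```bash
python3 - <<'E'
from h import *
go((581.5,26.7,22),np.radians(81.3)); shot("wrist","w11")
E
```

```text
pos [581.3  24.6 163.2] rot [3.141e+00 1.000e-03 1.411e+00] d_mm(tool) [  2.3  -0.2 141.1] rotvec_deg [ 0.02  0.07 -0.43]
```

Call:
{"name": "carry_out", "arguments": {
  "deltas": [0,0,0,0.002,0,0.04,1,0,0,0,0,0,0.05,1,0,0,0,0,0,0.035,1,0,0,0,0,0,0.01,1,0,0,0,0,0,0,1,0,0,0,0,0,0,1]
}}

```text
clock: 25.15
eef_pos: [582.8, 28.6, 29.6]
tool_rot: [3.139, -0.001, 1.415]
force: [0.2, -0.1, -0.7]
width: 26.5
gripper_force: 60.7
```

```bash
python3 - <<'E'
from h import *
go((581.5,26.7,22),np.radians(81.3))
c,i=load("w11"); print([np.round(onplane(c,g,14)[:2],1).tolist() for g in gold(i,30,900)])
E
```

```text
pos [582.8  28.6  29.6] rot [ 3.139e+00 -1.000e-03  1.415e+00] d_mm(tool) [-2.  -1.   7.6] rotvec_deg [ 0.16 -0.04 -0.25]
[[595.5, 1.6], [578.6, 4.4], [560.9, 7.2], [580.2, 11.4], [505.4, 23.0], [508.2, 46.7], [584.0, 35.4], [820.7, 40.2], [833.2, 74.8]]
```

Contacts are where they were, so the drawer hasn't moved. Lowering now.

Call:
{"name": "carry_out", "arguments": {
  "deltas": [0,0,0,-0.001,-0.001,0.005,1,0,0,0,0,0,0.003,1,0,0,0,0,0,0,1]
}}

```text
clock: 25.52
eef_pos: [580.2, 27.8, 20.1]
tool_rot: [-3.141, 0.0, 1.415]
force: [0.3, 0.2, -0.4]
width: 26.8
gripper_force: 60.7
```

Call:
{"name": "carry_out", "arguments": {
  "deltas": [0,0,0,0,0,0.002,1,0,0,0,0,0,0,1,0,0,0,0,0,0,0.12,0,0,0,0,0,0,0.12,0,0,0,0,0,0,0.12,0,0,0,0,0,-0.02,0.12,0,0,0,0,0,-0.05,0.12,0,0,0,0,0,-0.06,0.12,0,0,0,0,0,-0.05,0,0,0,0,-0.05,0,0,0,0,0,0,0,0,0,0]
}}

```text
clock: 26.9
eef_pos: [572.1, -27.1, 198.5]
tool_rot: [3.141, 0.004, 1.408]
force: [0.5, 0.3, -0.3]
width: 42.4
gripper_force: 0.0
```

```bash
python3 - <<'E'
from h import *
s=ctrl.read_state();print(s["eef_pos"],np.degrees(s["tool_rot"]))
cal,im=shot("wrist","w12"); shot("top","top12"); ct,it=load("top12")
a=im; b=cv2.resize(it[200:440,330:640],(480,372)); cv2.imwrite("pics/m12.png",np.hstack([cv2.resize(a,(310,232)),np.zeros((232,10,3),np.uint8),cv2.resize(b,(310,232))])) 
t=it[200:480,340:640]; cv2.imwrite("pics/m12.png",cv2.hconcat([cv2.resize(a,(440,330)),cv2.resize(t,(354,330))]))
E
```

```text
[572.08594918 -27.05495193 198.48136966] [179.96469143   0.21482614  80.69660665]
```

View pics/m12.png

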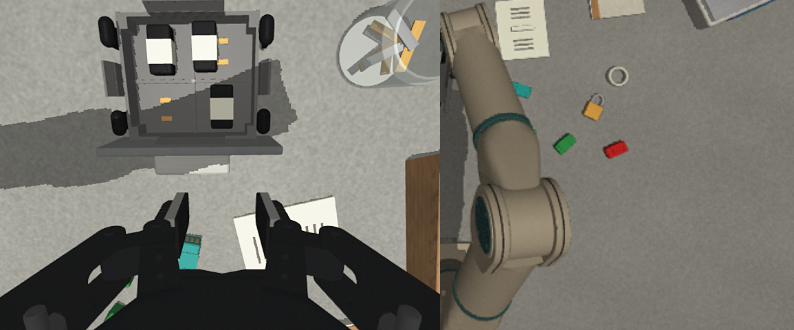

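The packs show in the back-left, back-right and front-right bays. The back-right one, at about (204,45) in the half-size view, seems shifted towards the rib, so I'll measure all three.

```bash
python3 - <<'E'
from h import *
cal,im=load("w12"); c=np.array([549.7,63.9]); a=np.radians(81.3); ex=np.array([np.cos(a),np.sin(a)]); ey=np.array([-ex[1],ex[0]])
for v in(130,180):
  for ar,r,cc in blobs(white(im,v,60),500,3000):
    if r[0][1]<220: 
        for z in(38,): 
            w=onplane(cal,r[0],z)[:2]-c; print(v,ar,np.round(r[0]),np.round(r[1]),round(r[2]),np.round([w@ex,w@ey],1))
for g in gold(im,30,900):
    if g[1]<200 and g[0]<400: w=onplane(cal,g,14)[:2]-c; print("gold",np.round(g),np.round([w@ex,w@ey],1))
i=im[0:210,140:420]; cv2.imwrite("pics/z12.png",cv2.resize(i,(784,588),interpolation=cv2.INTER_CUBIC))
E
```

```text
130 974.0 [322. 158.] [30. 34.] 90 [-34.  -36.2]
180 1250.0 [231.  74.] [36. 37.] 88 [32.1 35.9]
180 1282.5 [296.  69.] [36. 37.] 90 [ 35.3 -16.6]
gold [242. 172.] [-47.6  38.2]
gold [240. 145.] [-22.9  37.8]
gold [324.  90.] [ 23.1 -38. ]
gold [324.  60.] [ 46.8 -38.3]
```

View pics/z12.png

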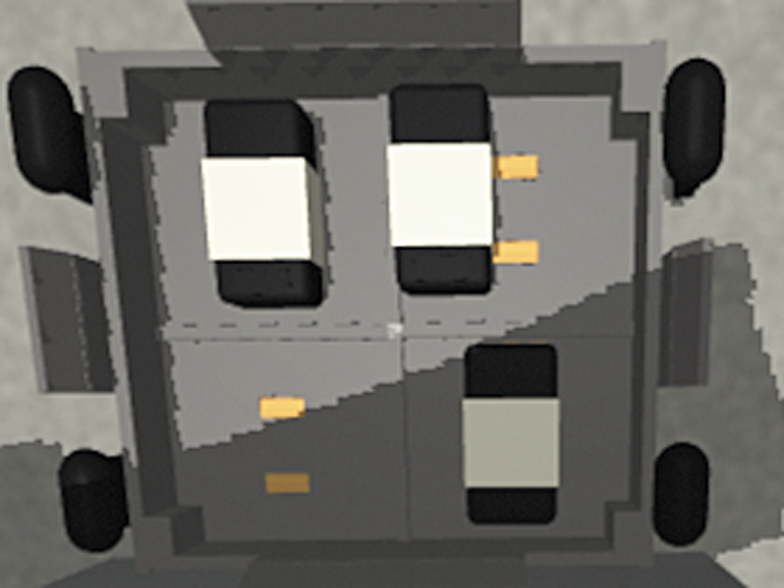

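Back-right pack is at tray (35,-17), leaning against the rib. It's flat but well off its bay centre, so I'll regrip it and shift it 20 mm.

```bash
python3 - <<'E'
from h import *
go((571.8,95.9,90),np.radians(81.3))
E
```

```text
pos [572.4 -22.  197.9] rot [-3.141 -0.     1.414] d_mm(tool) [116.4 -19.  108. ] rotvec_deg [-0.01 -0.01 -0.3 ]
```

Call:
{"name": "carry_out", "arguments": {
  "deltas": [0,0,-0.3,0.058,-0.0095,0,0.1,0,0,0,0.0584,-0.0095,0,0.1,0,0,0,0,0,0.058,0.1,0,0,0,0,0,0.05,0.1,0,0,0,0,0,0,0.1,0,0,0,0,0,0,0.1,0,0,0,0,0,0,0.1]
}}

```text
clock: 27.88
eef_pos: [573.2, 97.0, 92.3]
tool_rot: [3.138, -0.002, 1.42]
force: [-0.7, -0.1, 1.1]
width: 38.2
gripper_force: 0.0
```

```bash
python3 - <<'E'
from h import *
go((571.8,95.9,21),np.radians(81.3)); print(ctrl.read_state()["width"]); s=ctrl.read_state(); T=s["eef_pos"][:2]
cal,im=shot("wrist","w13"); c=np.array([549.7,63.9]); a=np.radians(81.3); ex=np.array([np.cos(a),np.sin(a)]); ey=np.array([-ex[1],ex[0]])
for v in(130,180):
  for ar,r,cc in blobs(white(im,v,60),800,9000):
    w=onplane(cal,r[0],38)[:2]-c; print(v,ar,np.round(r[0]),np.round(r[1]),round(r[2]),np.round([w@ex,w@ey],1))
print("TCP tray",(T-c)@ex,(T-c)@ey)
E
```

```text
pos [573.2  97.   92.3] rot [ 3.138e+00 -2.000e-03  1.420e+00] d_mm(tool) [-1.4 -1.5 71.3] rotvec_deg [ 0.22 -0.1   0.08]
38.202721467948564
130 881.5 [476. 445.] [106.  17.] 49 [-102.8 -126.5]
130 1375.5 [ 33. 395.] [28. 97.] 57 [-60.5 174.4]
130 5124.5 [323. 337.] [108.  82.] 0 [-17.  -19.1]
130 3318.0 [351. 266.] [ 55. 112.] 90 [ 31.3 -35.8]
130 2162.0 [235. 262.] [49. 56.] 85 [33.5 33.5]
180 1228.5 [ 33. 395.] [26. 95.] 57 [-60.8 174.6]
180 1497.5 [349. 360.] [46. 35.] 1 [-33.9 -36.2]
180 1810.0 [232. 264.] [40. 49.] 90 [32.2 35.9]
180 1811.0 [320. 259.] [40. 47.] 90 [ 35.4 -16.9]
180 4624.5 [604. 243.] [114.  71.] 90 [  45.5 -184.9]
TCP tray 36.23557844233311 -18.261624800998188
```

Call:
{"name": "carry_out", "arguments": {
  "deltas": [0,0,0,-0.001,-0.0014,0.03,0.1,0,0,0,0,0,0.028,0.1,0,0,0,0,0,0.012,0.1,0,0,0,0,0,0,0.1,0,0,0,0,0,0,0.1]
}}

```text
clock: 28.55
eef_pos: [571.0, 95.8, 21.3]
tool_rot: [3.14, -0.001, 1.42]
force: [0.6, -0.1, 0.7]
width: 38.3
gripper_force: 0.0
```

Call:
{"name": "carry_out", "arguments": {
  "deltas": [0,0,0,0,0,0,1,0,0,0,0,0,0,1,0,0,0,0,0,0,1,0,0,0,0,0,-0.008,1,0,0,0,0,0.01,0,1,0,0,0,0,0.01,0,1,0,0,0,0,0,0,1,0,0,0,0,0,0,1]
}}

```text
clock: 29.55
eef_pos: [589.4, 92.5, 27.7]
tool_rot: [-3.141, 0.0, 1.42]
force: [0.3, -0.3, -0.8]
width: 26.3
gripper_force: 59.4
```

```bash
python3 - <<'E'
from h import *
go((591.4,91.9,21),np.radians(81.3)); print(ctrl.read_state()["width"],ctrl.read_state()["force"])
E
```

```text
pos [589.4  92.5  27.7] rot [-3.141  0.     1.42 ] d_mm(tool) [-0.3  2.1  6.7] rotvec_deg [-0.06  0.01  0.08]
26.289840207586547 [ 0.30520686 -0.34834859 -0.81672027]
```

Call:
{"name": "carry_out", "arguments": {
  "deltas": [0,0,0,0,0.002,0.004,1,0,0,0,0,0,0.0025,1,0,0,0,0,0,0,1,0,0,0,0,0,0,0.12,0,0,0,0,0,0,0.12,0,0,0,0,0,0,0.12,0,0,0,0,0,-0.015,0.12,0,0,0,0,0,-0.05,0.12,0,0,0,0,0,-0.06,0.12,0,0,0,-0.05,0.01,-0.05,0.2,0,0,0,-0.05,0.01,0,0.5,0,0,0,0,0,0,0.5]
}}

```text
clock: 31.05
eef_pos: [596.6, -9.8, 191.9]
tool_rot: [3.139, 0.004, 1.412]
force: [-0.3, 0.1, -0.3]
width: 21.4
gripper_force: 0.0
```

```bash
cat >> h.py <<'E'
def tray(cal,im,c=(549.7,63.9),yaw=81.3):
    c=np.array(c); a=np.radians(yaw); ex=np.array([np.cos(a),np.sin(a)]); ey=np.array([-ex[1],ex[0]])
    for v in(130,180):
      for ar,r,cc in blobs(white(im,v,60),500,9000):
        w=onplane(cal,r[0],38)[:2]-c; w=np.round([w@ex,w@ey],1)
        if abs(w[0])<66 and abs(w[1])<75: print(v,"band",ar,np.round(r[0]),np.round(r[1]),w)
    for g in gold(im,30,900):
        w=onplane(cal,g,14)[:2]-c; w=np.round([w@ex,w@ey],1)
        if abs(w[0])<66 and abs(w[1])<75: print("gold",np.round(g),w)
E
python3 - <<'E'
from h import *
cal,im=shot("wrist","w14"); tray(cal,im); ct,it=shot("top","top14")
for a,r,c in blobs(white(it,150),40,110): print(np.round(r[0]),np.round(onplane(ct,r[0],24)))
go((650,-203,110),np.radians(95))
E
```

```text
130 band 959.5 [297. 183.] [30. 34.] [-33.5 -36.5]
130 band 1171.0 [328.  90.] [61. 26.] [ 39.2 -63.2]
180 band 1225.0 [204. 100.] [39. 35.] [32.4 36.2]
180 band 1264.5 [296.  96.] [35. 37.] [ 34.9 -37.1]
gold [218. 196.] [-47.3  38.1]
gold [216. 168.] [-22.8  38.2]
[404. 377.] [ 188. -175.   24.]
[312. 268.] [519. 100.  24.]
[211. 279.] [489. 407.  24.]
[314. 244.] [592.  91.  24.]
[108.  66.] [1174.  744.   24.]
[74. 31.] [1291.  855.   24.]
pos [596.2  -3.5 191.2] rot [ 3.141e+00 -1.000e-03  1.419e+00] d_mm(tool) [-189.1   83.3   81.1] rotvec_deg [  0.04  -0.03 -13.69]
```

All three packs now sit central in their bays at (32,36), (35,-37) and (-34,-36). Now the cover.

Call:
{"name": "carry_out", "arguments": {
  "deltas": [0,0,-6.85,0,0,0,-0.1,0,0,-6.85,0,0,0,-0.1,0,0,0,-0.051,0.009,0,-0.1,0,0,0,-0.051,0.009,0,-0.1,0,0,0,-0.051,0.009,0.02,-0.1,0,0,0,-0.051,0.009,0.02,-0.1,0,0,0,0,0,0,-0.1,0,0,0,0,0,0,-0.1]
}}

```text
clock: 32.15
eef_pos: [650.6, -200.4, 150.3]
tool_rot: [3.142, -0.002, 1.662]
force: [0.2, 0.7, -0.5]
width: 46.9
gripper_force: 0.0
```

```bash
python3 - <<'E'
from h import *
s=ctrl.read_state();print(s["eef_pos"],np.degrees(s["tool_rot"]),s["width"])
cal,im=shot("wrist","w15")
E
```

```text
[ 650.57481438 -200.41520749  150.25035027] [ 1.79996294e+02 -1.41161451e-01  9.52225477e+01] 46.931246470035404
```

View pics/w15.png

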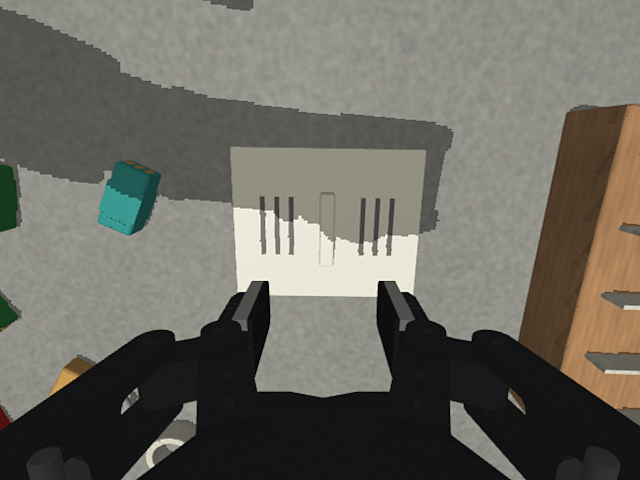

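The whole cover is visible, with corners (231,147), (426,150), (414,296) and (238,295). Its bar spans columns 320–335 and rows 192–266.

```bash
python3 - <<'E'
from h import *
cal,im=load("w15"); T=np.array([650.6,-200.4]); a=np.radians(95.2)
M=np.array([[np.cos(a),np.sin(a)],[np.sin(a),-np.cos(a)]])
q=np.array([onplane(cal,p,6)[:2] for p in[(231,147),(426,150),(414,296),(238,295)]]); print(np.round(q,1).tolist()); 
print("side",[round(np.linalg.norm(q[i]-q[(i+1)%4]),1) for i in range(4)],"centre",q.mean(0),"tool",M@(q.mean(0)-T)); f=M@((q[0]+q[1]-q[2]-q[3])/2); print("turn of x from tool x (about tool z)",np.degrees(np.arctan2(f[1],f[0])))
f=M@((q[1]+q[2]-q[0]-q[3])/2); print(np.degrees(np.arctan2(-f[0],f[1])))
b=np.array([onplane(cal,p,24)[:2] for p in[(320,192),(335,192),(333,266),(320,266)]]); print("bar",[round(np.linalg.norm(b[i]-b[(i+1)%4]),1) for i in range(4)],M@(b.mean(0)-T))
# two-view height of the same corners from w10
c10,_=load("w10"); q10=[(28,208),(208,242)]
for p in q10:
    for r in[(231,147),(426,150),(414,296),(238,295)]:
        X=tri((c10,p),(cal,r)); 
        if abs(X[2])<40: print(p,r,np.round(X,1))
E
```

```text
[[572.1, -144.7], [727.5, -132.8], [738.3, -259.3], [581.2, -272.7]]
side [np.float64(155.9), np.float64(127.0), np.float64(157.7), np.float64(128.3)] centre [ 654.75451699 -202.35529358] tool [-2.32378096  3.96020535]
turn of x from tool x (about tool z) 0.7491080653665444
0.5595677006173414
bar [np.float64(11.6), np.float64(60.7), np.float64(10.7), np.float64(60.7)] [-1.19120024  3.5429607 ]
(28, 208) (231, 147) [ 571.1 -144.9    5.8]
(208, 242) (238, 295) [ 581.  -273.2    4.9]
```

Call:
{"name": "carry_out", "arguments": {
  "deltas": [0,0,0.6,-0.0018,0.0038,0.05,-0.1,0,0,0,0,0,0.05,-0.1,0,0,0,0,0,0.03,-0.1,0,0,0,0,0,0.01,-0.1,0,0,0,0,0,0,-0.1,0,0,0,0,0,0,-0.1]
}}

```text
clock: 32.95
eef_pos: [655.8, -204.3, 12.4]
tool_rot: [3.138, 0.001, 1.65]
force: [0.4, -0.6, -0.1]
width: 47.1
gripper_force: 0.0
```

```bash
python3 - <<'E'
from h import *
go((654.6,-202.2,8.5),np.radians(94.6))
E
```

```text
pos [ 655.8 -204.3   12.4] rot [3.138e+00 1.000e-03 1.650e+00] d_mm(tool) [ 2.2 -1.   3.9] rotvec_deg [ 0.18  0.04 -0.08]
```

Call:
{"name": "carry_out", "arguments": {
  "deltas": [0,0,0,0.002,-0.001,0.0035,-0.1,0,0,0,0,0,0,-0.1,0,0,0,0,0,0,1,0,0,0,0,0,0,1,0,0,0,0,0,0,1,0,0,0,0,0,0,1,0,0,0,0,0,0,1]
}}

```text
clock: 33.83
eef_pos: [653.3, -202.9, 7.2]
tool_rot: [3.141, 0.0, 1.649]
force: [-0.1, -0.1, 3.4]
width: 10.5
gripper_force: 61.5
```

Call:
{"name": "carry_out", "arguments": {
  "deltas": [0,0,0,0,0,-0.03,1,0,0,0,0,0,-0.05,1,0,0,0,0,0,-0.05,1,0,0,0,0,0,-0.06,1,0,0,6.65,0,0,0,1,0,0,6.65,0,0,0,1,0,0,0,0,0,0,1,0,0,0,0,0,0,1]
}}

```text
clock: 34.83
eef_pos: [652.7, -202.6, 196.2]
tool_rot: [-3.14, -0.0, 1.419]
force: [0.1, 0.4, -1.5]
width: 10.4
gripper_force: 60.9
```

```bash
python3 - <<'E'
from h import *
go((549.7,63.9,180),np.radians(81.3)); cal,im=shot("wrist","w16")
for a,r,c in blobs(white(im,100,60),5000,90000): print(a,np.round(r[0]),cv2.approxPolyDP(c,8,True)[:,0].tolist())
E
```

```text
pos [ 652.7 -202.6  196.2] rot [-3.14  -0.     1.419] d_mm(tool) [ 247.9 -142.    16.4] rotvec_deg [-0.07 -0.01  0.01]
```

Call:
{"name": "carry_out", "arguments": {
  "deltas": [0,0,0,0.0496,-0.0284,0,1,0,0,0,0.0496,-0.0284,0,1,0,0,0,0.0496,-0.0284,0,1,0,0,0,0.0496,-0.0284,0,1,0,0,0,0.0496,-0.0284,0,1,0,0,0,0,0,0.03,1,0,0,0,0,0,0.03,1,0,0,0,0,0,0,1,0,0,0,0,0,0,1]
}}

```text
clock: 36.0
eef_pos: [551.4, 64.2, 137.6]
tool_rot: [3.14, -0.001, 1.417]
force: [1.0, -0.2, -1.6]
width: 10.6
gripper_force: 60.8
```

```bash
python3 - <<'E'
from h import *
go((549.7,63.9,71),np.radians(81.3)); cal,im=shot("wrist","w17"); print(ctrl.read_state()["width"])
E
```

```text
pos [551.4  64.2 137.6] rot [ 3.140e+00 -1.000e-03  1.417e+00] d_mm(tool) [-0.6 -1.7 66.6] rotvec_deg [ 0.06 -0.03 -0.1 ]
10.43177095398597
```

View pics/w17.png

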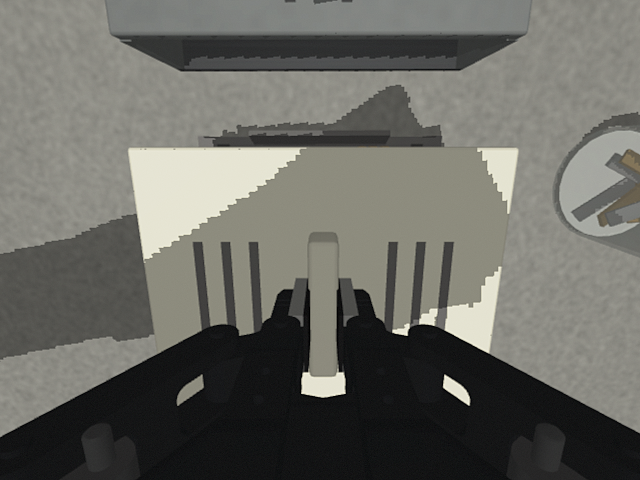

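The cover is held square, with its far corners at (128,149) and (518,149) and the drawer's back guide just beyond. Now to check the offset in the grip.

```bash
python3 - <<'E'
from h import *
cal,im=load("w17"); T=np.array([551.4,64.2]); a=1.417
M=np.array([[np.cos(a),np.sin(a)],[np.sin(a),-np.cos(a)]])
for p,z in[((128,149),136.4),((518,149),136.4),((309,234),154),((339,234),154),((339,376),154)]: print(np.round(M@(onplane(cal,p,z)[:2]-T),1))
E
```

```text
[ 63.8 -77.7]
[63.9 78.7]
[33.3 -4.8]
[33.3  6.5]
[-28.8   7.3]
```

Call:
{"name": "carry_out", "arguments": {
  "deltas": [0,0,0,-0.001,-0.002,0.02,1,0,0,0,0,0,0.02,1,0,0,0,0,0,0.014,1,0,0,0,0,0,0,1,0,0,0,0,0,0,1]
}}

```text
clock: 36.67
eef_pos: [549.2, 63.6, 83.6]
tool_rot: [3.14, -0.001, 1.417]
force: [-0.0, -0.3, -1.4]
width: 10.7
gripper_force: 60.9
```

```bash
python3 - <<'E'
from h import *
go((549.2,63.3,71),np.radians(81.3)); print(ctrl.read_state()["force"])
E
```

```text
pos [549.2  63.6  83.6] rot [ 3.140e+00 -1.000e-03  1.417e+00] d_mm(tool) [-0.3 -0.  12.6] rotvec_deg [ 0.08 -0.03 -0.11]
[-0.02753094 -0.25429421 -1.37754426]
```

Call:
{"name": "carry_out", "arguments": {
  "deltas": [0,0,0,0,0,0.006,1,0,0,0,0,0,0.005,1,0,0,0,0,0,0,1]
}}

```text
clock: 37.05
eef_pos: [548.3, 63.3, 71.5]
tool_rot: [-3.141, 0.0, 1.417]
force: [0.6, -0.1, -1.6]
width: 10.1
gripper_force: 60.9
```

Call:
{"name": "carry_out", "arguments": {
  "deltas": [0,0,0,0,0,0.002,1,0,0,0,0,0,0,1,0,0,0,0,0,0,1]
}}

```text
clock: 37.42
eef_pos: [549.1, 63.5, 70.2]
tool_rot: [3.14, -0.0, 1.417]
force: [0.8, 0.5, 0.8]
width: 10.4
gripper_force: 61.1
```

Call:
{"name": "carry_out", "arguments": {
  "deltas": [0,0,0,0,0,0,0.3,0,0,0,0,0,0,0.3,0,0,0,0,0,0,0.3,0,0,0,0,0,-0.03,0.3,0,0,0,0,0,-0.05,0.3,0,0,0,-0.055,0,-0.05,1,0,0,0,0,0,0,1,0,0,0,0,0,0,1]
}}

```text
clock: 38.42
eef_pos: [541.1, 17.8, 191.7]
tool_rot: [-3.141, -0.0, 1.417]
force: [0.1, 0.1, -0.2]
width: -0.6
gripper_force: 0.0
```

```bash
cat >> h.py <<'E'
def edges(cal,pts,zs,c=(549.7,63.9),yaw=81.3):
    a=np.radians(yaw); M=np.array([[np.cos(a),np.sin(a)],[-np.sin(a),np.cos(a)]])
    return [np.round(M@(onplane(cal,p,z)[:2]-np.array(c)),1).tolist() for p,z in zip(pts,zs)]
E
python3 - <<'E'
from h import *
go((549.7,63.9,71),np.radians(81.3)); cal,im=shot("wrist","w18"); cv2.imwrite("pics/w18s.png",im[0:400])
E
```

```text
pos [541.1  17.8 191.7] rot [-3.141 -0.     1.417] d_mm(tool) [ 46.8   1.4 120.8] rotvec_deg [-0.02 -0.02 -0.14]
```

View pics/w18s.png

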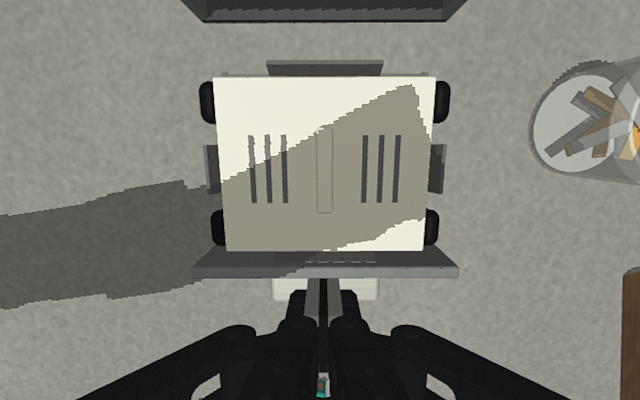

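I've now viewed 16 pictures and the limit was 14, so I'll view no more and check by numbers from here. The cover rests square on the clips inside the guides. Pressing corner0 first.

Call:
{"name": "carry_out", "arguments": {
  "deltas": [0,0,0,-0.001,0.034,0.045,1,0,0,0,0,0.0335,0.045,1,0,0,0,0,0,0,1,0,0,0,0,0,0,1]
}}

```text
clock: 38.98
eef_pos: [607.0, 8.0, 101.3]
tool_rot: [-3.139, -0.001, 1.419]
force: [-1.6, -0.1, -0.1]
width: -0.0
gripper_force: 0.0
```

```bash
python3 - <<'E'
from h import *
go((607.6,6.5,70),np.radians(81.3)); cal,im=load("w18"); print(edges(cal,[(213,78),(434,78),(424,250),(227,250)],[69]*4))
E
```

```text
pos [607.    8.  101.3] rot [-3.139e+00 -1.000e-03  1.419e+00] d_mm(tool) [-1.4  0.9 31.3] rotvec_deg [-0.13 -0.03 -0.  ]
[[63.1, 78.1], [62.7, -77.2], [-63.9, -79.6], [-63.6, 77.8]]
```

Call:
{"name": "carry_out", "arguments": {
  "deltas": [0,0,0,-0.001,0.001,0.02,1,0,0,0,0,0,0.01,1,0,0,0,0,0,0.004,1,0,0,0,0,0,0.003,1,0,0,0,0,0,0,1]
}}

```text
clock: 39.6
eef_pos: [609.2, 5.2, 65.0]
tool_rot: [3.141, -0.0, 1.417]
force: [0.5, 0.3, 1.1]
width: 0.1
gripper_force: 0.0
```

Call:
{"name": "carry_out", "arguments": {
  "deltas": [0,0,0,0,0,0.003,1,0,0,0,0,0,0.003,1,0,0,0,0,0,0,1]
}}

```text
clock: 39.98
eef_pos: [608.6, 5.2, 58.6]
tool_rot: [-3.141, 0.0, 1.417]
force: [0.4, -0.2, 0.6]
width: -0.4
gripper_force: 0.0
```

Call:
{"name": "carry_out", "arguments": {
  "deltas": [0,0,0,0,0,0.003,1,0,0,0,0,0,0.003,1,0,0,0,0,0,0,1]
}}

```text
clock: 40.35
eef_pos: [607.7, 5.5, 53.5]
tool_rot: [-3.139, 0.001, 1.417]
force: [-3.6, -0.3, 8.2]
width: 0.2
gripper_force: 6.1
```

Call:
{"name": "carry_out", "arguments": {
  "deltas": [0,0,0,0,0,0.003,1,0,0,0,0,0,0,1]
}}

```text
clock: 40.6
eef_pos: [607.7, 5.4, 52.9]
tool_rot: [-3.14, 0.001, 1.417]
force: [-8.9, 0.5, 26.1]
width: -0.0
gripper_force: 15.1
```

Call:
{"name": "carry_out", "arguments": {
  "deltas": [0,0,0,0,0,0.002,1,0,0,0,0,0,0,1]
}}

```text
clock: 40.85
eef_pos: [607.8, 5.4, 52.6]
tool_rot: [-3.141, 0.002, 1.417]
force: [-12.3, 0.3, 39.4]
width: 0.3
gripper_force: 20.8
```

Call:
{"name": "carry_out", "arguments": {
  "deltas": [0,0,0,0,0,-0.03,1,0,0,0,0,0,-0.025,1,0,0,0,0.05,0,0,1,0,0,0,0.046,0,0,1,0,0,0,0,0,0,1,0,0,0,0,0,0,1]
}}

```text
clock: 41.6
eef_pos: [623.3, 99.5, 102.6]
tool_rot: [-3.141, 0.001, 1.417]
force: [0.8, -0.8, -0.2]
width: -0.3
gripper_force: 0.0
```

```bash
python3 - <<'E'
from h import *
go((622.2,101.4,70),np.radians(81.3))
E
```

```text
pos [623.3  99.5 102.6] rot [-3.141e+00  1.000e-03  1.417e+00] d_mm(tool) [ 1.8 -1.4 32.6] rotvec_deg [-0.02  0.07 -0.1 ]
```

Call:
{"name": "carry_out", "arguments": {
  "deltas": [0,0,0,0.001,-0.001,0.02,1,0,0,0,0,0,0.012,1,0,0,0,0,0,0.006,1,0,0,0,0,0,0.003,1,0,0,0,0,0,0.003,1,0,0,0,0,0,0,1]
}}

```text
clock: 42.35
eef_pos: [622.8, 101.2, 59.0]
tool_rot: [3.141, -0.0, 1.417]
force: [-0.5, 0.1, -0.8]
width: -0.2
gripper_force: 0.0
```

Call:
{"name": "carry_out", "arguments": {
  "deltas": [0,0,0,0,0,0.003,1,0,0,0,0,0,0.002,1,0,0,0,0,0,0,1]
}}

```text
clock: 42.72
eef_pos: [621.8, 101.5, 53.8]
tool_rot: [-3.14, 0.0, 1.417]
force: [-3.0, 1.0, 2.8]
width: 0.1
gripper_force: 2.9
```

Call:
{"name": "carry_out", "arguments": {
  "deltas": [0,0,0,0,0,0.002,1,0,0,0,0,0,0,1]
}}

```text
clock: 42.98
eef_pos: [621.9, 101.5, 53.3]
tool_rot: [-3.14, 0.001, 1.417]
force: [-6.4, -0.5, 13.3]
width: 0.0
gripper_force: 8.4
```

Call:
{"name": "carry_out", "arguments": {
  "deltas": [0,0,0,0,0,0.002,1,0,0,0,0,0,0,1]
}}

```text
clock: 43.22
eef_pos: [622.0, 101.6, 53.0]
tool_rot: [-3.141, 0.001, 1.417]
force: [-10.7, -1.0, 25.0]
width: 0.3
gripper_force: 14.0
```

Call:
{"name": "carry_out", "arguments": {
  "deltas": [0,0,0,0,0,-0.03,1,0,0,0,0,0,-0.027,1,0,0,0,0,-0.044,0,1,0,0,0,0,-0.044,0,1,0,0,0,0,-0.044,0,1,0,0,0,0,0,0,1,0,0,0,0,0,0,1]
}}

```text
clock: 44.1
eef_pos: [494.1, 121.6, 107.3]
tool_rot: [3.139, -0.001, 1.417]
force: [0.6, -0.1, -0.6]
width: -0.2
gripper_force: 0.0
```

```bash
python3 - <<'E'
from h import *
go((491.7,121.3,70),np.radians(81.3))
E
```

```text
pos [494.1 121.6 107.3] rot [ 3.139e+00 -1.000e-03  1.417e+00] d_mm(tool) [-0.7 -2.4 37.3] rotvec_deg [ 0.15 -0.06 -0.13]
```

Call:
{"name": "carry_out", "arguments": {
  "deltas": [0,0,0,-0.0007,-0.002,0.02,1,0,0,0,0,0,0.017,1,0,0,0,0,0,0.006,1,0,0,0,0,0,0,1]
}}

```text
clock: 44.6
eef_pos: [491.9, 121.0, 63.7]
tool_rot: [3.14, -0.001, 1.416]
force: [0.1, -0.4, -0.3]
width: -0.0
gripper_force: 0.1
```

Call:
{"name": "carry_out", "arguments": {
  "deltas": [0,0,0,0,0,0.004,1,0,0,0,0,0,0.004,1,0,0,0,0,0,0.003,1,0,0,0,0,0,0,1]
}}

```text
clock: 45.1
eef_pos: [491.6, 121.3, 53.0]
tool_rot: [3.139, -0.001, 1.417]
force: [3.3, -0.2, -0.3]
width: -0.3
gripper_force: 2.1
```

Call:
{"name": "carry_out", "arguments": {
  "deltas": [0,0,0,0,0,0.002,1,0,0,0,0,0,0,1]
}}

```text
clock: 45.35
eef_pos: [491.7, 121.4, 52.0]
tool_rot: [3.138, -0.001, 1.417]
force: [3.5, -0.1, 10.2]
width: 0.0
gripper_force: 7.1
```

Call:
{"name": "carry_out", "arguments": {
  "deltas": [0,0,0,0,0,0.002,1,0,0,0,0,0,0,1]
}}

```text
clock: 45.6
eef_pos: [491.7, 121.4, 51.8]
tool_rot: [3.137, -0.001, 1.417]
force: [-1.1, -2.1, 31.0]
width: -0.2
gripper_force: 17.1
```

Now corner1 at tray (-48,+66).

Call:
{"name": "carry_out", "arguments": {
  "deltas": [0,0,0,0,0,-0.03,1,0,0,0,0,0,-0.025,1,0,0,0,-0.048,0,0,1,0,0,0,-0.048,0,0,1,0,0,0,0,0,0,1,0,0,0,0,0,0,1]
}}

```text
clock: 46.35
eef_pos: [474.5, 26.8, 103.6]
tool_rot: [-3.14, -0.0, 1.417]
force: [0.7, 0.2, -0.1]
width: 0.0
gripper_force: 0.0
```

```bash
python3 - <<'E'
from h import *
go((477.2,26.5,64),np.radians(81.3))
E
```

```text
pos [474.5  26.8 103.6] rot [-3.14  -0.     1.417] d_mm(tool) [ 0.   2.8 39.6] rotvec_deg [-0.1  -0.02 -0.1 ]
```

Call:
{"name": "carry_out", "arguments": {
  "deltas": [0,0,0,0,0.0025,0.02,1,0,0,0,0,0,0.015,1,0,0,0,0,0,0.004,1,0,0,0,0,0,0,1]
}}

```text
clock: 46.85
eef_pos: [477.6, 26.4, 64.7]
tool_rot: [-3.141, 0.0, 1.418]
force: [-0.3, -1.1, 0.4]
width: -0.2
gripper_force: 0.0
```

Call:
{"name": "carry_out", "arguments": {
  "deltas": [0,0,0,0,0,0.004,1,0,0,0,0,0,0.004,1,0,0,0,0,0,0.003,1,0,0,0,0,0,0,1]
}}

```text
clock: 47.35
eef_pos: [477.8, 25.8, 53.7]
tool_rot: [-3.141, 0.0, 1.417]
force: [-0.7, -1.3, -0.0]
width: -0.2
gripper_force: 0.0
```

Call:
{"name": "carry_out", "arguments": {
  "deltas": [0,0,0,0,0,0.002,1,0,0,0,0,0,0,1]
}}

```text
clock: 47.6
eef_pos: [478.1, 25.8, 52.1]
tool_rot: [3.141, -0.0, 1.417]
force: [0.5, 0.3, 2.2]
width: -0.0
gripper_force: 1.1
```

Call:
{"name": "carry_out", "arguments": {
  "deltas": [0,0,0,0,0,0.001,1,0,0,0,0,0,0,1]
}}

```text
clock: 47.85
eef_pos: [478.2, 25.8, 52.0]
tool_rot: [3.141, 0.0, 1.417]
force: [-2.8, -0.2, 14.5]
width: -0.0
gripper_force: 6.9
```

Call:
{"name": "carry_out", "arguments": {
  "deltas": [0,0,0,0,0,0.001,1,0,0,0,0,0,-0.03,1,0,0,0,0,0,-0.05,1,0,0,0,-0.02,0.035,-0.05,1,0,0,0,0.02,0.035,-0.01,1,0,0,0,0,0,0,1,0,0,0,0,0,0,1]
}}

```text
clock: 48.72
eef_pos: [545.0, 15.6, 187.8]
tool_rot: [-3.139, 0.001, 1.417]
force: [-0.3, -0.6, -0.5]
width: 0.1
gripper_force: 0.0
```

```bash
python3 - <<'E'
from h import *
print(ctrl.read_state()["eef_pos"])
cal,im=shot("wrist","w20"); c=np.array([549.7,63.9])
a=np.radians(81.3); ex=np.array([np.cos(a),np.sin(a)]); ey=np.array([-ex[1],ex[0]])
def W(x,y,z): return [*(c+x*ex+y*ey),z]
hsv=cv2.cvtColor(im,cv2.COLOR_BGR2HSV)
# edge scan lines across each edge near each corner: report the cover edge offset on planes 52 and 69
for nm,p,d,ref in [("+y@+x",(48,60),(0,1),79),("+y@-x",(-48,60),(0,1),79),("-y@+x",(48,-60),(0,-1),79),("-y@-x",(-48,-60),(0,-1),79),("+x@+y",(50,60),(1,0),64.5),("+x@-y",(50,-60),(1,0),64.5)]:
    s=np.arange(0,30,0.5); px=np.array([proj(cal,W(p[0]+d[0]*t,p[1]+d[1]*t,52)) for t in s]).round().astype(int)
    ok=(px[:,0]>=0)&(px[:,0]<640)&(px[:,1]>=0)&(px[:,1]<480)
    prof=[(hsv[v,u,1],hsv[v,u,2]) if k else (0,0) for (u,v),k in zip(px,ok)]
    V=np.array([q[1] for q in prof],float); i=int(np.argmax(np.abs(np.diff(V)))); base=p[0] if d[0] else abs(p[1]); print(nm,"edge at",base+s[i],"expected",ref,"V",V[[max(i-2,0),min(i+3,len(V)-1)]],px[i])
E
```

```text
[544.97066365  15.62071222 187.82415547]
+y@+x edge at 77.5 expected 79 V [252.   0.] [216 100]
+y@-x edge at 78.0 expected 79 V [159.   8.] [225 225]
-y@+x edge at 78.0 expected 79 V [255.   3.] [423 100]
-y@-x edge at 77.5 expected 79 V [252.   2.] [414 225]
+x@+y edge at 63.5 expected 64.5 V [246.  54.] [238  78]
+x@-y edge at 63.0 expected 64.5 V [241.  34.] [400  78]
```

All four cover edges measure at the clicked-home height; still resting on the clips they would read about 165 mm apart, not 156. For the drawer push I'll turn the tool 90° so the camera stays clear of the clamp.

Call:
{"name": "carry_out", "arguments": {
  "deltas": [0,0,10,0,0,0,1,0,0,10,0,0,0,1,0,0,10,0,0,0,1,0,0,10,0,0,0,1,0,0,10,0,0,0,1,0,0,10,0,0,0,1,0,0,10,0,0,0,1,0,0,10,0,0,0,1,0,0,9.9,0,0,0,1]
}}

```text
clock: 49.9
eef_pos: [544.7, 15.6, 187.8]
tool_rot: [3.141, 0.002, -0.158]
force: [0.8, 0.1, 0.3]
width: -0.0
gripper_force: 0.0
```

Call:
{"name": "carry_out", "arguments": {
  "deltas": [0,0,0,-0.003,0.05,0,1,0,0,0,0,0.048,0,1,0,0,0,0,0,0.05,1,0,0,0,0,0,0.05,1,0,0,0,0,0,0.036,1,0,0,0,0,0,0,1,0,0,0,0,0,0,1]
}}

```text
clock: 50.78
eef_pos: [528.6, -80.7, 53.4]
tool_rot: [3.141, -0.001, -0.152]
force: [0.3, 0.1, 1.6]
width: -0.0
gripper_force: 0.0
```

```bash
python3 - <<'E'
from h import *
go((549.7-135*.151,63.9-135*.988,52),np.radians(-8.7)); print(ctrl.read_state()["qpos"],ctrl.read_state()["force"])
cal,im=load("top14"); cal=cal
# station top-front edge from the wrist picture w5 (z=90): corners
c5,_=load("w5"); print(edges(c5,[(203,112),(565,107)],[90,90]))
c12,_=load("w6"); print(edges(c12,[(228,116),(520,115)],[90,90]))
E
```

```text
pos [528.6 -80.7  53.4] rot [ 3.141e+00 -1.000e-03 -1.520e-01] d_mm(tool) [ -1.  -11.2   1.4] rotvec_deg [ 0.01 -0.03 -0.01]
[ 0.07416861  0.73604896  0.03773728  1.97854966 -0.06072469  0.42744497
 -1.56540161] [0.27368183 0.14002947 1.57107884]
[[118.2, 100.0], [119.2, -100.0]]
[[119.0, 100.4], [118.7, -100.1]]
```

Call:
{"name": "carry_out", "arguments": {
  "deltas": [0,0,0,-0.001,-0.01,0,1,0,0,0,0,-0.01,0,1,0,0,0,0,-0.012,0,1,0,0,0,0,-0.015,0,1,0,0,0,0,-0.015,0,1,0,0,0,0,-0.015,0,1]
}}

```text
clock: 51.52
eef_pos: [539.7, -3.3, 52.7]
tool_rot: [-3.142, -0.001, -0.152]
force: [0.4, -3.9, 2.0]
width: -0.1
gripper_force: 1.9
```

Call:
{"name": "carry_out", "arguments": {
  "deltas": [0,0,0,0,-0.015,0,1,0,0,0,0,-0.015,0,1,0,0,0,0,-0.015,0,1,0,0,0,0,-0.015,0,1,0,0,0,0,-0.015,0,1,0,0,0,0,-0.015,0,1]
}}

```text
clock: 52.28
eef_pos: [553.0, 85.4, 52.5]
tool_rot: [3.141, -0.0, -0.152]
force: [1.5, -3.4, 2.1]
width: -0.2
gripper_force: 1.9
```

```bash
python3 - <<'E'
from h import *
s=ctrl.read_state(); a=np.radians(81.3); d=s["eef_pos"][:2]-np.array([549.7,63.9]); print("tray0 x,y",d@[np.cos(a),np.sin(a)],d@[-np.sin(a),np.cos(a)],s["eef_pos"],s["force"],s["tool_rot"])
E
```

```text
tray0 x,y 21.796500426435994 0.012482265203904497 [552.98461789  85.4475955   52.54179545] [ 1.4814403  -3.39640914  2.06740257] [ 3.14149637e+00 -1.37933403e-04 -1.52119943e-01]
```

Call:
{"name": "carry_out", "arguments": {
  "deltas": [0,0,0,0,-0.012,0,1,0,0,0,0,-0.01,0,1,0,0,0,0,-0.006,0,1,0,0,0,0,-0.004,0,1,0,0,0,0,0,0,1]
}}

```text
clock: 52.9
eef_pos: [557.0, 117.0, 52.4]
tool_rot: [-3.141, 0.001, -0.152]
force: [0.3, -1.0, 0.0]
width: -0.2
gripper_force: 0.1
```

Call:
{"name": "carry_out", "arguments": {
  "deltas": [0,0,0,0,-0.004,0,1,0,0,0,0,-0.003,0,1,0,0,0,0,0,0,1]
}}

```text
clock: 53.28
eef_pos: [558.1, 123.6, 52.4]
tool_rot: [-3.141, 0.001, -0.152]
force: [-0.9, -2.1, 0.7]
width: -0.0
gripper_force: 0.8
```

Call:
{"name": "carry_out", "arguments": {
  "deltas": [0,0,0,0,-0.003,0,1,0,0,0,0,-0.003,0,1,0,0,0,0,0,0,1]
}}

```text
clock: 53.65
eef_pos: [558.9, 128.9, 52.4]
tool_rot: [3.141, 0.001, -0.152]
force: [-2.7, -3.2, 1.1]
width: -0.2
gripper_force: 1.9
```

Call:
{"name": "carry_out", "arguments": {
  "deltas": [0,0,0,0,-0.003,0,1,0,0,0,0,0,0,1,0,0,0,0,0,0,1]
}}

```text
clock: 54.02
eef_pos: [558.9, 129.0, 52.4]
tool_rot: [3.138, 0.002, -0.154]
force: [-4.5, -9.5, 2.7]
width: -0.0
gripper_force: 4.5
```

Call:
{"name": "carry_out", "arguments": {
  "deltas": [0,0,0,0,-0.003,0,1,0,0,0,0,0,0,1,0,0,0,0,0,0,1]
}}

```text
clock: 54.4
eef_pos: [558.8, 129.0, 52.4]
tool_rot: [3.134, 0.003, -0.156]
force: [-4.8, -13.3, 4.2]
width: -0.1
gripper_force: 6.7
```

Call:
{"name": "carry_out", "arguments": {
  "deltas": [0,0,0,0,-0.003,0,1,0,0,0,0,0,0,1,0,0,0,0,0,0,1]
}}

```text
clock: 54.78
eef_pos: [558.8, 129.1, 52.4]
tool_rot: [3.131, 0.004, -0.157]
force: [-5.6, -19.9, 7.1]
width: -0.3
gripper_force: 9.3
```

The drawer hit its stop at y=129 with force rising, and that travel (~188 mm) matches the station centre. Next is the clamp, so I'll check its lateral place and angle from the earlier pictures.

Call:
{"name": "carry_out", "arguments": {
  "deltas": [0,0,0,0,0.015,0,1,0,0,0,0,0.015,0,1,0,0,0,0,0,-0.06,1,0,0,0,0,0,-0.06,1,0,0,0,0,0,-0.06,1,0,0,0,0,0,0,1,0,0,0,0,0,0,1]
}}

```text
clock: 55.65
eef_pos: [556.3, 108.9, 232.6]
tool_rot: [-3.14, -0.0, -0.151]
force: [-0.0, -0.6, -0.5]
width: 0.4
gripper_force: 0.0
```

```bash
python3 - <<'E'
from h import *
st=(549.7+.151*188.5,63.9+.988*188.5); print(st)
for n,P in(("w5",[(410,48),(362,55)]),("w6",[(391,72),(385,38),(436,5),(410,15)])):
    c,_=load(n); print(n,edges(c,P,[99]*len(P),st),edges(c,P,[175]*len(P),st))
print(ctrl.read_state()["eef_pos"],ctrl.read_state()["tool_rot"])
# top view now: clamp dark tip + drawer
ct,it=shot("top","top21"); cs,isn=shot("scene","scene21"); cw,iw=shot("wrist","w21")
print([np.round(proj(ct,[st[0]+.151*x,st[1]+.988*x,z])) .tolist() for x,z in((-55,99),(-55,183),(-40,182),(-30,180))])
E
```

```text
(578.1635, 250.138)
w5 [[-41.2, -10.7], [-44.2, 13.6]] [[-58.8, 6.7], [-60.6, 21.5]]
w6 [[-43.8, -8.4], [-24.3, -3.7], [-6.2, -34.3], [-11.6, -18.6]] [[-57.3, 5.8], [-43.9, 9.0], [-31.5, -12.0], [-35.2, -1.3]]
[556.33348642 108.89898907 232.58717058] [-3.14045751e+00 -4.92154729e-04 -1.51251562e-01]
[[278.0, 250.0], [274.0, 247.0], [269.0, 246.0], [266.0, 246.0]]
```

Call:
{"name": "carry_out", "arguments": {
  "deltas": [0,0,0,0,-0.048,0,1,0,0,0,0,-0.048,0,1,0,0,0,0,-0.048,0,1,0,0,0,0,0,0,1,0,0,0,0,0,0.045,1,0,0,0,0,0,0.045,1,0,0,0,0,0,0,1,0,0,0,0,0,0,1]
}}

```text
clock: 56.8
eef_pos: [577.9, 249.7, 142.2]
tool_rot: [3.14, 0.001, -0.153]
force: [-0.3, -0.7, -0.9]
width: 0.1
gripper_force: 0.0
```

```bash
cat >> h.py <<'E'
def stp():
    s=ctrl.read_state(); d=s["eef_pos"][:2]-np.array([578.16,250.14]); a=np.radians(81.3); print("station xyz",np.round([d@[np.cos(a),np.sin(a)],d@[-np.sin(a),np.cos(a)],s["eef_pos"][2]],1),"F",np.round(s["force"],1),"rot",np.round(s["tool_rot"],3))
E
python3 -c "
from h import *
stp()"
```

```text
station xyz [ -0.5   0.2 142.2] F [-0.3 -0.7 -0.9] rot [ 3.14e+00  1.00e-03 -1.53e-01]
```

Call:
{"name": "carry_out", "arguments": {
  "deltas": [0,0,0,0,0.012,0,1,0,0,0,0,0.015,0,1,0,0,0,0,0.015,0,1,0,0,0,0,0.015,0,1,0,0,0,0,0,0,1]
}}

```text
clock: 57.42
eef_pos: [569.5, 191.7, 142.7]
tool_rot: [3.14, 0.0, -0.155]
force: [1.3, 0.6, 0.5]
width: 0.1
gripper_force: 0.0
```

Call:
{"name": "carry_out", "arguments": {
  "deltas": [0,0,0,0,0.015,0,1,0,0,0,0,0.015,0,1,0,0,0,0,0.013,0,1,0,0,0,0,0,0,1]
}}

```text
clock: 57.92
eef_pos: [562.8, 149.2, 142.6]
tool_rot: [3.14, 0.0, -0.155]
force: [0.4, -0.2, -0.8]
width: -0.3
gripper_force: 0.0
```

```bash
python3 -c "
from h import *
stp()"
```

```text
station xyz [-1.021e+02 -1.000e-01  1.426e+02] F [ 0.4 -0.2 -0.8] rot [ 3.14   0.    -0.155]
```

Call:
{"name": "carry_out", "arguments": {
  "deltas": [0,0,0,0,0,-0.03,1,0,0,0,0,-0.015,0,1,0,0,0,0,0.005,0,1,0,0,0,0,0,0,1,0,0,0,0,0,0,1]
}}

```text
clock: 58.55
eef_pos: [564.1, 161.0, 171.9]
tool_rot: [3.141, 0.001, -0.153]
force: [0.0, 0.5, -0.5]
width: -0.2
gripper_force: 0.0
```

```bash
python3 - <<'E'
from h import *
stp()
cw,iw=shot("wrist","w22"); cs,i2=shot("scene","scene22"); _,i1=load("scene21"); _,i0=load("scene10")
st=np.array([578.16,250.14])
def P(x,y,z): return [st[0]+.151*x-.988*y,st[1]+.988*x+.151*y,z]
for n,th in(("1.81",1.81),("0.7",.7),("0.5",.5),("0",0)):
    X=P(-55-85*np.cos(th),0,99+85*np.sin(th)); print(n,np.round(proj(cs,X)),np.round(proj(cw,X)))
d0=cv2.absdiff(i1,i2).max(2); m=(d0>40).astype(np.uint8)*255
for a,r,c in blobs(m[150:260,290:420],8,3000): print("diff",a,np.round(r[0])+[290,150],np.round(r[1]))
u,v=np.round(proj(cs,P(-35,0,181))).astype(int); print("at old tip: before",i1[v-2:v+3,u-2:u+3].mean((0,1)),"now",i2[v-2:v+3,u-2:u+3].mean((0,1)))
E
```

```text
station xyz [-90.2   0.4 171.9] F [ 0.   0.5 -0.5] rot [ 3.141e+00  1.000e-03 -1.530e-01]
1.81 [346. 180.] [190. 308.]
0.7 [327. 201.] [382. 282.]
0.5 [325. 207.] [396. 271.]
0 [323. 221.] [399. 249.]
diff 445.5 [324. 251.] [73. 16.]
diff 118.5 [299. 221.] [20. 10.]
diff 126.5 [358. 214.] [21. 15.]
diff 106.5 [323. 205.] [24.  7.]
diff 32.0 [343. 193.] [6. 8.]
diff 18.5 [332. 186.] [5. 5.]
diff 18.5 [319. 174.] [8. 4.]
diff 365.5 [338. 165.] [18. 33.]
diff 217.5 [314. 158.] [15. 19.]
at old tip: before [42.16 46.32 47.04] now [42.64 45.68 46.84]
```

Call:
{"name": "carry_out", "arguments": {
  "deltas": [0,0,0,0,0.022,0,1,0,0,0,0,0,0.015,1,0,0,0,0,0,0.01,1,0,0,0,0,0,0.01,1]
}}

```text
clock: 59.15
eef_pos: [561.1, 140.0, 136.7]
tool_rot: [3.141, 0.0, -0.152]
force: [0.2, 0.0, 1.6]
width: 0.2
gripper_force: 0.7
```

Call:
{"name": "carry_out", "arguments": {
  "deltas": [0,0,0,0,0,0.01,1,0,0,0,0,0,0.01,1]
}}

```text
clock: 59.4
eef_pos: [561.3, 140.1, 116.9]
tool_rot: [3.142, -0.0, -0.152]
force: [-0.1, -0.5, 2.3]
width: -0.0
gripper_force: 0.8
```

Call:
{"name": "carry_out", "arguments": {
  "deltas": [0,0,0,0,0,0.007,1,0,0,0,0,0,0.003,1,0,0,0,0,0,0,1]
}}

```text
clock: 59.78
eef_pos: [561.1, 140.2, 107.3]
tool_rot: [-3.141, 0.0, -0.152]
force: [-0.6, 0.7, 0.4]
width: 0.1
gripper_force: 0.0
```

Call:
{"name": "carry_out", "arguments": {
  "deltas": [0,0,0,0,0,0.003,1,0,0,0,0,0,0,1]
}}

```text
clock: 60.02
eef_pos: [561.3, 140.1, 104.6]
tool_rot: [-3.141, -0.0, -0.152]
force: [0.1, 1.3, -0.7]
width: -0.0
gripper_force: 0.0
```

Call:
{"name": "carry_out", "arguments": {
  "deltas": [0,0,0,0,0,0.002,1,0,0,0,0,0,0,1]
}}

```text
clock: 60.28
eef_pos: [561.4, 140.0, 103.0]
tool_rot: [-3.141, -0.0, -0.152]
force: [-0.7, -0.3, 5.0]
width: -0.1
gripper_force: 2.1
```

Call:
{"name": "carry_out", "arguments": {
  "deltas": [0,0,0,0,0,0.002,1,0,0,0,0,0,0,1]
}}

```text
clock: 60.52
eef_pos: [561.5, 140.0, 102.6]
tool_rot: [-3.141, -0.001, -0.152]
force: [-4.8, -1.3, 17.2]
width: -0.0
gripper_force: 8.6
```

Call:
{"name": "carry_out", "arguments": {
  "deltas": [0,0,0,0,0,0.002,1,0,0,0,0,0,0,1]
}}

```text
clock: 60.78
eef_pos: [561.6, 140.1, 102.2]
tool_rot: [-3.14, -0.001, -0.152]
force: [-7.6, -1.8, 30.9]
width: -0.0
gripper_force: 14.9
```

The clamp met its stop at z≈103, level. Retracting now to verify the final state by numbers.

Call:
{"name": "carry_out", "arguments": {
  "deltas": [0,0,0,0,0,-0.04,1,0,0,0,0,0,-0.06,1,0,0,0,0,0.03,-0.05,1,0,0,0,0,0.06,0,1,0,0,0,0,0.06,0,1,0,0,0,0,0.06,0,1,0,0,0,0,0.06,0,1,0,0,0,0,0.06,0,1,0,0,0,0,0,0,1,0,0,0,0,0,0,1]
}}

```text
clock: 62.02
eef_pos: [511.3, -185.6, 248.3]
tool_rot: [-3.141, 0.0, -0.152]
force: [-0.1, 0.3, 1.3]
width: -0.1
gripper_force: 0.0
```

```bash
python3 - <<'E'
from h import *
stp(); ct,it=shot("top","top30"); cs,si=shot("scene","scene30"); c0,i0=load("top0")
st=np.array([578.16,250.14])
def P(x,y,z): return [st[0]+.151*x-.988*y,st[1]+.988*x+.151*y,z]
for n,i in(("0",i0),("30",it)):
    for a,r,c in blobs(white(i,140),20,600):
        if 270<r[0][0]<380 and 200<r[0][1]<310: print(n,"bright",a,np.round(r[0],1),np.round(r[1]),"z57 station",edges(ct,[r[0]],[57],st))
# brightness profile along the clamp line (y=0) and aside (y=25) at z 103
for y in(0,25): print(y,[int(cv2.cvtColor(it,cv2.COLOR_BGR2GRAY)[tuple(np.round(proj(ct,P(x,y,103))).astype(int)[::-1])]) for x in range(-160,-20,6)])
# bystanders: difference from the start outside the arm
d=cv2.absdiff(i0,it).max(2)
for nm,(u,v) in dict(padlock=(470,291),tape=(491,264),jar=(323,182),term=(171,290),marker=(211,275),mug=(205,334),teal=(408,276),g1=(412,314),g2=(446,322),red=(489,327),pad=(488,198)).items(): print(nm,int((d[v-12:v+12,u-12:u+12]>60).sum()),end=" ")
cv2.imwrite("pics/final.png",it)
E
```

```text
station xyz [-4.408e+02  2.000e-01  2.483e+02] F [-0.1  0.3  1.3] rot [-3.141  0.    -0.152]
0 bright 209.0 [355.5 261.6] [ 8. 29.] z57 station [[-287.0, 0.5]]
30 bright 237.5 [287. 253.] [28. 22.] z57 station [[-79.8, 3.1]]
0 [125, 126, 125, 133, 24, 19, 25, 25, 12, 155, 150, 153, 150, 155, 152, 149, 151, 148, 157, 52, 126, 120, 122, 119]
25 [124, 127, 120, 124, 127, 122, 129, 108, 173, 177, 173, 171, 66, 124, 55, 122, 118, 118, 121, 121, 122, 120, 120, 118]
padlock 10 tape 0 jar 0 term 0 marker 0 mug 0 teal 112 g1 66 g2 201 red 1 pad 0
```

```bash
python3 -c "
from cell import ctrl
print(ctrl.finish_job())"
```

```text
the job is handed in; nothing more can be done
None
```

The job is handed in: the three packs found are in the bays, the cover is clicked home at all four corners, the drawer is shut and the clamp is fully down, at about 62 s of the 200 s, but I viewed 16 pictures against the limit of 14.

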